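# Load and start the soap dryer

### The job

Take the flat metal tin out of the drying box and stand it upright on the bench, then put every fluted round soap cake on the bench into the drying box, lying side by side on its floor; leave the hexagonal cake and the other things where they are. Then close the box: hook the cover's two tongues under the lip on the side nearest the robot with the cover tilted, and swing it down until it sits fully home and flush. Start the dryer by turning the key a quarter turn clockwise to its stop, then turn it back to where it comes out, pull it out and leave it in the wooden tray.

Things in the scene. Friction and masses are not known exactly. Their poses are not given: they have to be found in the camera images.
- dryer: Grey drying box, fixed; position and yaw (up to 0.2 rad) vary. Origin: centre of the box's underside on the bench; x to its far side (away from the robot), y left, z up. Outside 146 (x) x 212 (y) x 56 mm high, walls 8 mm; inside x -65..65, y -98..98 mm, floor at z 12 mm. Ledges with tops at z 48 mm carry the cover: y +-90..+-98 along the end walls, x 60..65 along the far wall
- lip (a point): Middle of the lower free edge of the lip, axes as the dryer's, at x -51, y 0, z 50 mm in the dryer's frame. The lip is 6 mm thick (z 50..56 mm), runs along the whole near wall and overhangs the inside by 14 mm. The cover's tongues go under it
- bay (a point): Centre of the drying box's loading mouth at floor height (x 4.5, y 0, z 12 mm in the dryer's frame), axes as the dryer's. The mouth reaches +-55 mm in x and +-90 mm in y from here. Three cakes fit in a row at y = -62, 0, 62 mm, gripped across x. Room from the floor to the closed cover's plate 36 mm, to its tongues and feet 28 mm
- seat (a point): Where the point cover_grip lies when the cover is fully home (x 6.75, y 0, z 78 mm in the dryer's frame), axes as the dryer's. Clearance of the home cover: 2 mm to the lip's edge, 2.5 mm to the far wall and to each end wall; its plate's top is flush with the box's rim; the lip's underside is 4 mm above the tongues
- cover_grip (a point): Centre of the black bar handle of the loose aluminium cover (0.28 kg, lies right side up, tongues toward the robot, yaw within 0.3 rad). x toward the far edge, tongues on the -x edge, z up. Bar 14 mm thick (x), 90 long (y), 20 tall (z), 12 mm gap under it. Plate 111.5 (x) x 191 (y) x 8 mm centred below: top 22 mm, underside 30 mm below this point. It stands on tongues and feet 38 mm below
- tongues (a point): Middle of the cover's -x plate edge at the height of the tongues' top faces (x -55.75, z -32 mm from cover_grip), axes as the cover's. Two tongues, 30 mm wide at y = +-60 mm, reach 12 mm in -x from here and are 6 mm thick (below). The plate's underside is 2 mm above this point. About 0.4 rad of tilt (far edge up) lets the tongues slide under the lip; laid in flat the cover does not fit
- keyway (a point): Centre of the top of the key-switch pod, fixed to the far side of the drying box (x 113, y 0, z 60 mm in the dryer's frame), axes as the dryer's. Pod 76 x 76 x 60 mm; its 8 mm top plate has a slot 32 mm (along x) x 12 mm. Black ticks on the plate: near side = off, left and right = start
- keyswitch (a joint): Angle of the brass switch cylinder in the pod, rad: 0 = off, where the key goes in and comes out (stop); grows clockwise seen from above to 1.571 = start (stop). Friction about 0.04 N m, stays where it is left. The key has about 0.07 rad of free play in it
- key_grip (a point): Centre of the black bow (flat grip) of the loose key, 40 g, upright in the switch at the start. x along the bow's width, y across its thickness, z up along the key. Bow 40 (x) x 10 (y) x 30 (z) mm. In the switch it is 89 mm above the bench (29 mm above the pod's top) and in line with the dryer's x axis at off. Turned, the key is caught; within about 0.1 rad of off it draws straight up
- key_foot (a point): Foot of the key, 51 mm below key_grip along z, same axes. At the foot a crossbar 28 (x) x 7 (y) x 10 (z) mm, above it a 7 mm round shank up to the bow. The foot stands 22 mm below the pod's top in the switch, so lifting 22 mm frees it
- tray_in (a point): Centre of the inner floor of the fixed wooden key tray, 5 mm above the bench; outside 85 (x) x 125 (y) x 16 mm, walls 5 mm, x and y as its yaw says. The key may lie or stand in it
- hex_cake: Pale hexagonal soap cake, 66 x 74 x 19 mm, stands among the round ones and stays. Origin: centre of its underside
- tin_c (a point): Centre, half-way up, of a flat round aluminium tin, 52 mm across and 21 mm high (0.11 kg), that stands on the drying box's floor at the start, anywhere along the box's y; z up. It is to stand on the bench; there is free bench right of the key-switch pod
- stamp: Wooden soap stamp, 38 mm across, 54 mm high, bystander, stays. Origin: centre of its underside
- vial: Brown vial with black cap, 40 mm across, 110 mm high, bystander, stays. Origin: centre of its underside
- kettle: Steel kettle, 194 x 231 x 234 mm, fixed at the back right. Origin: centre of its underside
- jug: Clear jug with a handle, 120 x 169 x 135 mm, fixed at the back left. Origin: centre of its underside
- oil: Tall oil bottle, 64 mm across, 212 mm high, fixed at the back left. Origin: centre of its underside
- clip: Clip-top glass jar, 98 x 84 x 110 mm, fixed at the back. Origin: centre of its underside
- soap_round_1_c (a point): Centre, half-way up, of a fluted round soap cake of brownish green, 50 mm across and 25 mm high, z up when it lies flat; may be absent
- soap_round_5_c (a point): Centre, half-way up, of a fluted round soap cake of brownish green, 49 mm across and 25 mm high, z up when it lies flat; may be absent
- soap_round_7_c (a point): Centre, half-way up, of a fluted round soap cake of brownish green, 54 mm across and 30 mm high; a little larger, z up when it lies flat; may be absent
- key: The loose key, origin at the centre of its underside, 51 mm below point key_grip along z; axes as that point's
- cover: The loose cover, origin at the centre of its underside, 38 mm below point cover_grip along z; axes as that point's
Not all that is in view belongs to the job. What is shaped like the part that bears tin_c but red or yellow is not meant.

How it is judged:
By the outcome, as a careful person would: the job done as asked, in the order asked, and still so for the second after the job is handed in, with the robot touching nothing.
Of soap_round_1, soap_round_5, soap_round_7 only 2 to 3 are there at a start; the rules pass over those that are not, and their reading is None.
At some moment in a run one of soap_round_1, soap_round_5, soap_round_7, cover may be knocked a few centimetres aside while the robot is not near it.
Once in a run the grip may slacken for a moment while it holds something.
It also fails if it takes over 210 s, if anything falls off the work surface, if the arm or the gripper's body presses on something with over 40 N, if the wrist force passes 120 N, or if a joint passes its speed limit or range.

### The arm

A 6-joint arm with a two-finger parallel gripper is mounted at the origin on a cart in front of the work surface, level with it; the furniture and walls round the work are solid. World frame = base frame: x ahead of the robot, y to its left, z up, the work surface at z = 0. Lengths are in m, angles in rad, forces in N, time in s.
With the tool pointing down it reaches from about 0.375 to 0.9 m from the base axis. Payload 3.1 kg.
Tool frame: the origin (TCP) lies where the fingers leave the gripper's body, on its centre line; the fingertips stand 70 mm ahead of it and the grasp point (between the pads) lies 51 mm ahead of it (robot.tip_reach is the distance from the TCP to the fingertips, in m); z points along the fingers, y is the line along which they close (so a half turn about z gives the same grasp; the last joint's range is limited). The gripper opens to 87 mm and grips with 3 to 60 N. Pads are 19 mm wide; open, the fingers measure 117 mm over their backs; the gripper's body (75 mm by 190 mm) begins 51 mm behind the grasp point.
Start: joints at [1.133, 0.527, 1.433, -0, 1.181, -0.178], TCP at [0.161, 0.604, 0.292] pointing down, gripper open.
Joint ranges: [-3.08, 3.08], [-0.75, 2.2], [0.22, 2.44], [-1.43, 4.57], [0, 2.65], [-2.85, 2.85]. Speed limits (rad/s): [2.79, 2.79, 3.14, 3.14, 3.14, 3.14].

### API

Orientations are given as a unit quaternion [x, y, z, w].
In Python, from rig import robot gives the robot as it stands.
- The arm moves only by the tool carry_out, never from a script. Its argument "rows" is a list that holds one entry, the list of rows, each a list of 6 numbers: the shift along the tool's x, y, z in mm, then the turn, a rotation vector about the tool's x, y, z in units of 8 degrees (1.0 is 8 degrees). A call has 1 to 20 rows; each row is the pose to reach, as a shift and turn from the pose commanded when the call began, along the tool's axes at that moment; what a row does not reach only later rows make up. A row lasts 1/10 s, in which the tool goes at most 50 mm and 8.59 degrees, less where a joint would pass 70% of its speed; a pose out of reach is approached as far as the arm can. A call with a gripper value outside its range is refused whole. "fingers" is the opening, from 0 (shut) to 1 (fully open), set as the call begins (left out, the last holds). The fingers move at their own pace and stop on an object; "grip_force" is the grip in N (left out, the last holds). Time passes only in rows, so rows that repeat a pose let the fingers close. It gives the time, the measured TCP pose, the force and the opening at its end, in the units of the state.
- robot.get_obs(): the state, without advancing time (a new reading comes with each control period).
- robot.camera(name): name is "scene" or "top" or "wrist"; returns a dict with "color" (480x640x3 uint8, red, green, blue), "depth" (480x640 float32, m along the optical axis (not along the pixel's ray), 0 where there is no reading), "K" (3x3 intrinsics, pixels), "camera_from_world" (4x4, takes a point from world to camera coordinates). Camera axes: x right, y down, z forward; pixel columns grow to the right and rows downward; lengths in m; the calibration is good to about 2 mm. The wrist camera is an equidistant fisheye: a pixel r from the principal point sees the ray r / f radians off the axis. A picture is of the moment at which its call begins.
- robot.hand_in(): hands the job in, once; it reports no verdict.
The state is a dict: "time": time; "q": joint angles; "joint_velocities": joint speeds; "joint_torque": joint torques, N m; "position": TCP position; "tool_rot": TCP orientation; "ft_force": force on the tool from outside, world axes, zero at the start; "moment": the same for the moment, N m; "grip_width": finger opening in m.
Only numpy, scipy, OpenCV 4.12 (cv2) and the standard library are available. Lean on these libraries where they do the work, as an engineer would, in place of code of your own. Each camera call takes 0.05 s, during which the arm holds its last target. There are 200 camera calls.

## Working session

There is one attempt and no reset: what is moved stays moved. The work goes in short steps, Python scripts to look and compute and a tool call to move; the robot and the scene stay as the last step left them, time stands still between calls to the robot, and variables do not carry over. Pictures are saved under pics/ and viewed, on a budget of 14 in all, crops included, one or two more only if the job needs it, and the job is handed in when it is done.

Besides the shell and the picture viewer there is one more tool, called in YAML: its name, and indented under it one key for each argument. carry_out: Moves the arm, as the interface text tells. Its arguments: {"type":"object","properties":{"rows":{"type":"array"},"fingers":{"type":"number"},"grip_force":{"type":"number"}},"required":["rows"]}

```bash
ls; mkdir -p pics; cat > h.py <<'E'
import numpy as np, cv2
from rig import robot
from scipy.spatial.transform import Rotation as R
def snap(n,f=None):
    c=robot.camera(n)
    if f: cv2.imwrite('pics/'+f,c['color'][:,:,::-1])
    np.savez('last_'+n+'.npz',**c); return c
def cloud(c):
    K=c['K'];d=c['depth'];v,u=np.mgrid[:480,:640]
    P=np.stack([(u-K[0,2])/K[0,0]*d,(v-K[1,2])/K[1,1]*d,d],-1)
    T=np.linalg.inv(c['camera_from_world']);return P@T[:3,:3].T+T[:3,3]
E
python3 - <<'E'
from h import *
for n in('scene','top','wrist'):
    c=snap(n,n+'0.png'); print(n,c['K'].round(1).tolist(),np.linalg.inv(c['camera_from_world']).round(3).tolist(),(c['depth']>0).mean())
o=robot.get_obs();print({k:np.round(v,4).tolist() for k,v in o.items()})
E
```

```text
pics
scene [[519.9, 0.0, 314.6], [0.0, 519.9, 243.4], [0.0, 0.0, 1.0]] [[0.568, -0.426, 0.704, -0.32], [-0.823, -0.294, 0.486, -0.638], [0.0, -0.855, -0.518, 0.733], [0.0, 0.0, 0.0, 1.0]] 0.9961783854166667
top [[538.7, 0.0, 322.4], [0.0, 538.7, 241.1], [0.0, 0.0, 1.0]] [[-0.011, -0.986, 0.164, 0.364], [-1.0, 0.015, 0.026, -0.026], [-0.028, -0.164, -0.986, 1.287], [0.0, 0.0, 0.0, 1.0]] 0.9960123697916666
wrist [[371.6, 0.0, 321.1], [0.0, 371.6, 239.1], [0.0, 0.0, 1.0]] [[0.257, 0.929, 0.266, 0.086], [0.966, -0.246, -0.073, 0.623], [-0.003, 0.276, -0.961, 0.385], [0.0, 0.0, 0.0, 1.0]] 0.9889225260416666
{'time': 0.15, 'q': [1.1325, 0.5283, 1.4336, -0.0, 1.1814, -0.1785], 'joint_velocities': [0.0004, -0.0018, -0.0033, 0.0033, 0.0017, 0.0019], 'joint_torque': [0.0004, -44.0431, -17.6841, 0.0633, 0.0552, -0.0001], 'position': [0.1603, 0.6036, 0.2915], 'tool_rot': [0.1295, 0.9916, -0.0008, -0.0002], 'ft_force': [0.6882, 0.0783, 1.1143], 'moment': [0.0196, 0.0026, -0.0475], 'grip_width': 0.0875}
```

View pics/top0.png

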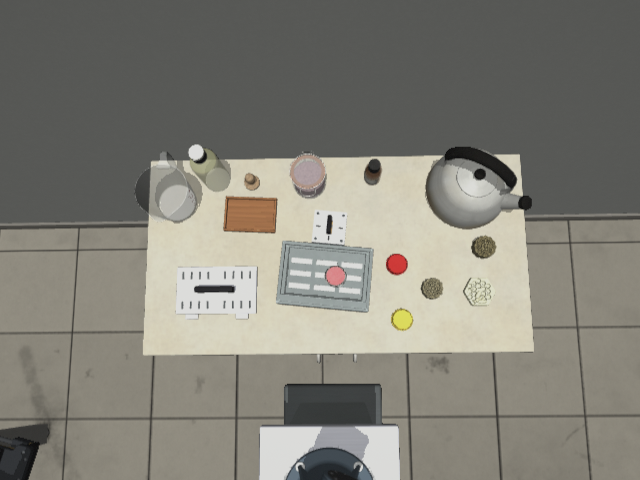

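View pics/scene0.png

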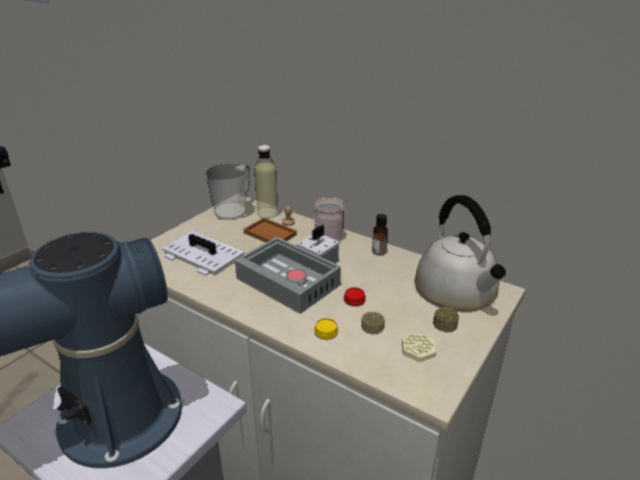

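The top view shows the dryer (326,276) with the tin (336,276) in it and the cover at (215,290). The tray is at (250,214), the key pod at (330,226), and the fluted cakes at (432,288) and (484,247). The hex cake is at (479,292), with red and yellow decoys nearby.

```bash
cat >> h.py <<'E'
def box(P,m):
    pts=P[m][:,:2].astype(np.float32); return cv2.minAreaRect(pts*1000), pts.mean(0)
def roi(u0,v0,u1,v1):
    m=np.zeros((480,640),bool); m[v0:v1,u0:u1]=1; return m
def big(m):
    n,l,s,_=cv2.connectedComponentsWithStats(m.astype(np.uint8)); return l==1+np.argmax(s[1:,4])
E
python3 - <<'E'
from h import *
c=np.load('last_top.npz');P=cloud(c);z=P[...,2];hsv=cv2.cvtColor(c['color'],cv2.COLOR_RGB2HSV).astype(int)
def show(n,m): 
    m=big(m); r,mean=box(P,m); print(n,m.sum(),'rect c',np.round(r[0],1),'sz',np.round(r[1],1),'ang',round(r[2],2),'mean',mean.round(4),'z',np.percentile(z[m],[5,50,95]).round(4))
print('bench z',np.median(z[330:345,300:500]))
show('dryer rim',roi(265,230,385,320)&(z>.048)&(z<.064)&(hsv[...,2]<170)&(P[...,0]<.62))
show('pod',roi(305,200,355,250)&(z>.054)&(z<.068)&(hsv[...,2]>150))
show('key',roi(305,200,355,250)&(z>.075))
show('tin',roi(300,255,360,300)&(hsv[...,1]>60)&((hsv[...,0]<12)|(hsv[...,0]>165)))
show('cover',roi(165,255,270,325)&(z>.009)&(z<.025))
show('coverhandle',roi(165,255,270,325)&(z>.036))
show('tray',roi(215,185,285,240)&(z>.010)&(z<.03))
for n,b in dict(s1=(415,270,450,305),s2=(465,230,503,265),hex=(460,272,500,312),red=(383,250,412,280),yel=(388,305,418,335),stamp=(240,170,265,195),vial=(360,150,390,190)).items(): show(n,roi(*b)&(z>.010))
E
```

```text
bench z -7.812734152845557e-05
dryer rim 1859 rect c [490.5   2. ] sz [212.3 149.4] ang 83.94 mean [0.4774 0.003 ] z [0.049  0.055  0.0594]
pod 913 rect c [601.2  -9.8] sz [76.  76.7] ang 83.86 mean [ 0.6008 -0.01  ] z [0.0559 0.0597 0.0636]
key 88 rect c [492.4 -13.8] sz [257.   13.1] ang 2.42 mean [ 0.5935 -0.0104] z [0.0906 0.1032 0.1078]
tin 276 rect c [439.8 -20.2] sz [ 42.3 150.6] ang 88.25 mean [ 0.4914 -0.0219] z [0.0235 0.0276 0.0326]
cover 3492 rect c [460.5 260.8] sz [116.7 192.1] ang 0.17 mean [0.4617 0.26  ] z [0.0114 0.0156 0.0197]
coverhandle 260 rect c [427.3 135.8] sz [345.   34.8] ang 74.43 mean [0.461  0.2561] z [0.0409 0.047  0.0515]
tray 374 rect c [645.  182.8] sz [126.2  86.1] ang 86.7 mean [0.6439 0.1812] z [0.0108 0.0153 0.0195]
s1 359 rect c [ 426.5 -145.2] sz [ 48.1 265.1] ang 17.26 mean [ 0.4577 -0.2457] z [0.0168 0.0233 0.0281]
s2 417 rect c [ 455.8 -217.9] sz [ 52.3 422.4] ang 32.52 mean [ 0.554  -0.3716] z [0.0164 0.0268 0.0317]
hex 505 rect c [ 427.5 -207.2] sz [ 68.5 378.2] ang 8.96 mean [ 0.4489 -0.356 ] z [0.0104 0.0137 0.0188]
red 328 rect c [ 443.7 -114.5] sz [ 48.8 233.1] ang 53.64 mean [ 0.5174 -0.1674] z [0.0113 0.016  0.0214]
yel 343 rect c [ 388.3 -112.8] sz [174.1  48.6] ang 89.85 mean [ 0.3875 -0.1747] z [0.0114 0.016  0.0218]
stamp 121 rect c [545.5  87.6] sz [426.4  31.9] ang 27.75 mean [0.7207 0.1776] z [0.0106 0.0469 0.0545]
vial 363 rect c [554.1 -81. ] sz [ 38.9 393.6] ang 79.41 mean [ 0.7232 -0.1123] z [0.0197 0.0745 0.1117]
```

```bash
cat >> h.py <<'E'
def yawR(yaw): # tool pointing down, tool y at world angle yaw
    y=np.array([np.cos(yaw),np.sin(yaw),0]);z=np.array([0,0,-1.]);return np.stack([np.cross(y,z),y,z],1)
def rel(p,Rt,base=None):
    """row (mm, 8deg units) from the current pose (or base=(pos,Rot)) to tool pose p,Rt"""
    if base is None:
        o=robot.get_obs();base=(np.array(o['position']),R.from_quat(o['tool_rot']).as_matrix())
    d=base[1].T@(np.array(p)-base[0])*1000; r=R.from_matrix(base[1].T@Rt).as_rotvec(degrees=True)/8
    return np.round(np.r_[d,r],2).tolist()
def near(yaw,cur): # half-turn alternative closest to cur
    return cur+(yaw-cur+np.pi/2)%np.pi-np.pi/2
E
python3 - <<'E'
from h import *
c=np.load('last_top.npz');P=cloud(c);z=P[...,2];ok=c['depth']>0;z=np.where(ok,z,-1);hsv=cv2.cvtColor(c['color'],cv2.COLOR_RGB2HSV).astype(int)
def show(n,m): 
    m=big(m&ok); r,mean=box(P,m); print(n,m.sum(),'rect c',np.round(r[0],1),'sz',np.round(r[1],1),'ang',round(r[2],2),'mean',mean.round(4),'z',np.percentile(z[m],[5,50,95]).round(4))
show('key',roi(305,200,355,250)&(z>.075))
m=roi(300,255,360,300)&(hsv[...,1]>60)&((hsv[...,0]<12)|(hsv[...,0]>165))
show('tin',m)
D=np.array([.4895,.002]);yw=-.106
t=P[big(m&ok)][:,:2].mean(0)-D;print('tin in dryer',t@np.array([[np.cos(yw),-np.sin(yw)],[np.sin(yw),np.cos(yw)]]), hsv[276,336])
show('handle',roi(165,255,270,325)&(z>.036))
for n,b in dict(s1=(415,270,450,305),s2=(465,230,503,265)).items(): show(n,roi(*b)&(z>.010)&(z<.05))
k=roi(405,135,545,245)&(z>.06)&(P[...,1]<-.15); q=P[k]; 
for a in np.arange(.5,.8,.03):
    s=q[(abs(q[:,0]-a)<.015)]; print(round(a,2),s[:,1].max().round(3) if len(s) else None,end=' ')
# target: above tin
for n,p,yaw in [('above tin',[t[0]+D[0],t[1]+D[1],.30],near(yw+np.pi/2,1.31))]: print(n,p,rel(p,yawR(yaw)))
E
```

```text
key 86 rect c [601.   -9.9] sz [ 9.9 40.3] ang 83.76 mean [ 0.5988 -0.01  ] z [0.0905 0.1031 0.1075]
tin 275 rect c [491.6 -21.9] sz [41.7 41.6] ang 44.03 mean [ 0.4918 -0.0219] z [0.0235 0.0276 0.0325]
tin in dryer [ 0.00483102 -0.02354366] [179  94 216]
handle 258 rect c [462.4 260.2] sz [89.5 14.5] ang 89.63 mean [0.4617 0.2583] z [0.0409 0.0469 0.0514]
s1 356 rect c [ 459.  -247.7] sz [47.2 48. ] ang 72.15 mean [ 0.4585 -0.2475] z [0.0168 0.0233 0.028 ]
s2 416 rect c [ 555.2 -374. ] sz [51.  51.3] ang 43.04 mean [ 0.5545 -0.3724] z [0.0164 0.0268 0.0316]
0.5 None 0.53 None 0.56 None 0.59 None 0.62 -0.276 0.65 -0.258 0.68 -0.251 0.71 -0.251 0.74 -0.257 0.77 -0.274 0.8 -0.185 above tin [np.float64(0.49181295115201384), np.float64(-0.02192265023586238), 0.3] [-481.03, -519.45, -7.8, -0.01, -0.0, -1.1]
```

carry_out:
  rows:
    - [[-481,-519,-8,0,0,-1.1],[-481,-519,-8,0,0,-1.1],[-481,-519,-8,0,0,-1.1],[-481,-519,-8,0,0,-1.1],[-481,-519,-8,0,0,-1.1],[-481,-519,-8,0,0,-1.1],[-481,-519,-8,0,0,-1.1],[-481,-519,-8,0,0,-1.1],[-481,-519,-8,0,0,-1.1],[-481,-519,-8,0,0,-1.1],[-481,-519,-8,0,0,-1.1],[-481,-519,-8,0,0,-1.1],[-481,-519,-8,0,0,-1.1],[-481,-519,-8,0,0,-1.1],[-481,-519,-8,0,0,-1.1],[-481,-519,-8,0,0,-1.1],[-481,-519,-8,0,0,-1.1],[-481,-519,-8,0,0,-1.1]]
  fingers: 1

```text
time: 1.95
position: [0.4908, -0.0195, 0.3]
tool_rot: [0.052, 0.999, 0.0, -0.001]
ft_force: [0.9, 0.7, -0.1]
grip_width: 0.0871
```

```bash
python3 - <<'E'
from h import *
c=snap('wrist','w1.png');o=robot.get_obs();print(o['position'],o['time'],o['tool_rot'],o['q'])
E
```

```text
[ 0.49100322 -0.01948977  0.30016078] 2.0 [ 5.19860765e-02  9.98647620e-01  2.38942883e-04 -5.66644686e-04] [-2.67639861e-01  3.38118694e-01  1.75034650e+00  2.57984680e-04
  1.05433677e+00 -1.73454466e+00]
```

View pics/w1.png

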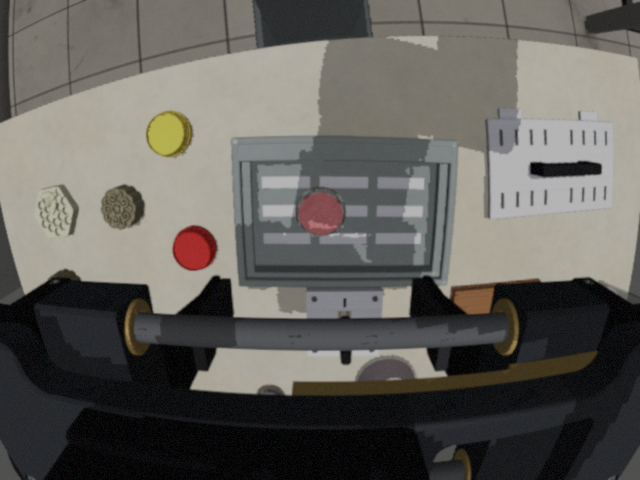

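The wrist view shows the tin as a reddish disc at (321,212) inside the dryer (inner edges u 240–450, v 150–275). I'll measure it from here.

```bash
cat >> h.py <<'E'
def wcloud(c):
    K=c['K'];d=c['depth'];v,u=np.mgrid[:480,:640];x=(u-K[0,2])/K[0,0];y=(v-K[1,2])/K[1,1];r=np.hypot(x,y)+1e-9
    s=np.tan(r)/r;P=np.stack([x*s*d,y*s*d,d],-1);T=np.linalg.inv(c['camera_from_world']);return P@T[:3,:3].T+T[:3,3]
def wray(c,uv,h):
    K=c['K'];x=(uv[0]-K[0,2])/K[0,0];y=(uv[1]-K[1,2])/K[1,1];r=np.hypot(x,y)+1e-9
    T=np.linalg.inv(c['camera_from_world']);d=T[:3,:3]@np.array([x*np.sin(r)/r,y*np.sin(r)/r,np.cos(r)]);return T[:3,3]+d*(h-T[2,3])/d[2]
def pose():
    o=robot.get_obs();return np.array(o['position']),R.from_quat(o['tool_rot']).as_matrix(),o
E
python3 - <<'E'
from h import *
c=np.load('last_wrist.npz');P=wcloud(c);z=P[...,2];ok=c['depth']>0;hsv=cv2.cvtColor(c['color'],cv2.COLOR_RGB2HSV).astype(int)
def show(n,m): 
    m=big(m&ok); r,mean=box(P,m); print(n,m.sum(),'rect c',np.round(r[0],1),'sz',np.round(r[1],1),'ang',round(r[2],2),'mean',mean.round(4),'z',np.percentile(z[m],[5,50,95]).round(4)); return m
red=(hsv[...,1]>50)&((hsv[...,0]<12)|(hsv[...,0]>165))
m=show('tin',roi(285,175,360,250)&red)
(cx,cy),rr=cv2.minEnclosingCircle(np.argwhere(m)[:,::-1].astype(np.float32));print(cx,cy,rr,hsv[int(cy),int(cx)],'tin ray',wray(c,(cx,cy),.033).round(4))
e=[wray(c,p,.033)[:2] for p in((cx-rr,cy),(cx+rr,cy))];print('diam',np.linalg.norm(e[0]-e[1]))
show('rim',roi(225,125,465,290)&(z>.050)&(z<.062)&(P[...,0]<.575))
show('handle',roi(520,150,610,190)&(z>.036)&(z<.06))
for n,b in dict(s1=(95,180,147,232),).items(): show(n,roi(*b)&(z>.010)&(z<.05))
E
```

```text
tin 1498 rect c [490.8 -20.8] sz [44.  43.7] ang 13.77 mean [ 0.4911 -0.0209] z [0.0278 0.0292 0.0309]
320.0 213.5 22.455610275268555 [179 105 133] tin ray [ 0.4904 -0.0209  0.033 ]
diam 0.044592231885757484
rim 9474 rect c [490.8   3.6] sz [213.2 149.7] ang 83.72 mean [0.4693 0.0013] z [0.0519 0.057  0.0584]
handle 866 rect c [462.4 261.8] sz [90.9 14.8] ang 89.98 mean [0.4617 0.2556] z [0.0396 0.0485 0.0499]
s1 1396 rect c [ 459.5 -246.5] sz [48.8 47.9] ang 70.79 mean [ 0.4589 -0.2433] z [0.0137 0.0245 0.0272]
```

```bash
python3 - <<'E'
from h import *
c=np.load('last_wrist.npz');P=wcloud(c);z=P[...,2]
r=np.hypot(P[...,0]-.4907,P[...,1]+.0209)*1000
for a in range(0,40,3):
    m=(r>=a)&(r<a+3)&(z<.06);print(a,m.sum(),np.percentile(z[m],[10,50,90]).round(4),c['color'][m].mean(0).round())
im=c['color'][165:260,270:375];cv2.imwrite('pics/w1c.png',cv2.resize(im,None,fx=6,fy=6,interpolation=cv2.INTER_CUBIC)[:,:,::-1])
E
```

```text
0 26 [0.0275 0.0281 0.0292] [131.  77.  80.]
3 81 [0.0278 0.0285 0.0296] [131.  76.  79.]
6 135 [0.0278 0.0287 0.0295] [131.  77.  79.]
9 193 [0.0282 0.029  0.03  ] [136.  81.  84.]
12 249 [0.028  0.0292 0.0301] [140.  84.  87.]
15 300 [0.0283 0.0293 0.0303] [135.  80.  82.]
18 360 [0.0284 0.0294 0.0304] [130.  77.  79.]
21 423 [0.0207 0.0307 0.0346] [98. 82. 81.]
24 310 [0.0129 0.0167 0.0233] [86. 87. 87.]
27 446 [0.0125 0.0135 0.0145] [107. 109. 111.]
30 531 [0.0124 0.0135 0.0146] [114. 117. 119.]
33 580 [0.0124 0.0135 0.0146] [118. 121. 124.]
36 625 [0.0125 0.0135 0.0145] [118. 121. 123.]
39 672 [0.0124 0.0135 0.0145] [114. 117. 119.]
```

View pics/w1c.png

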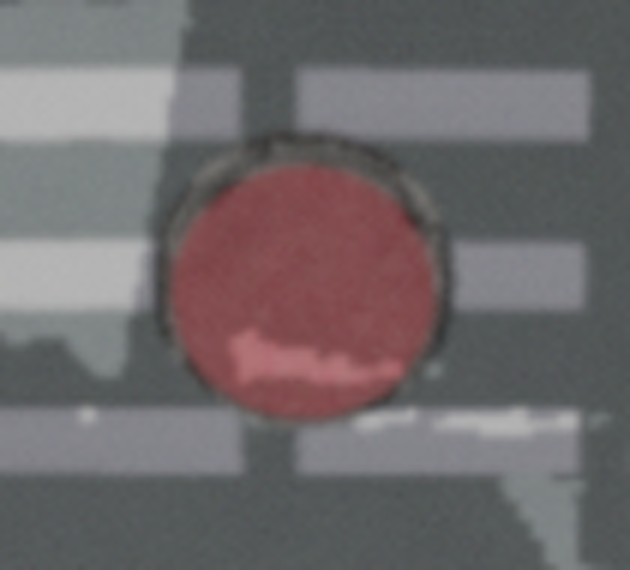

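The red disc is a label set in the metal tin's rim, so this is the right tin. I'll descend and grip it.

carry_out:
  rows:
    - [[0.5,-1.5,50,0,0,0],[0.5,-1.5,100,0,0,0],[0.5,-1.5,150,0,0,0],[0.5,-1.5,190,0,0,0],[0.5,-1.5,205,0,0,0],[0.5,-1.5,214,0,0,0],[0.5,-1.5,214,0,0,0],[0.5,-1.5,214,0,0,0]]
  fingers: 0.85

```text
time: 2.8
position: [0.4919, -0.0222, 0.0871]
tool_rot: [0.053, 0.999, -0.0, 0.001]
ft_force: [-0.3, -0.4, -0.3]
grip_width: 0.0742
```

carry_out:
  rows:
    - [[0,0,0,0,0,0],[0,0,0,0,0,0],[0,0,0,0,0,0],[0,0,0,0,0,0],[0,0,0,0,0,0],[0,0,0,0,0,0],[0,0,0,0,0,0]]
  fingers: 0
  grip_force: 30

```text
time: 3.5
position: [0.4916, -0.0225, 0.0868]
tool_rot: [0.053, 0.999, -0.0, 0.0]
ft_force: [0.5, 1.8, 6.0]
grip_width: 0.0489
```

carry_out:
  rows:
    - [[0,0,-40,0,0,0],[0,0,-80,0,0,0],[0,0,-110,0,0,0],[-40,-30,-120,0,0,0],[-80,-60,-120,0,0,0],[-120,-85,-120,0,0,0],[-134,-94,-120,0,0,0],[-134,-94,-120,0,0,0],[-134,-94,-80,0,0,0],[-134,-94,-40,0,0,0],[-134,-94,-10,0,0,0],[-134,-94,5,0,0,0],[-134,-94,10,0,0,0],[-134,-94,11,0,0,0],[-134,-94,11,0,0,0]]

```text
time: 5.0
position: [0.6153, -0.1303, 0.0764]
tool_rot: [0.053, 0.999, -0.0, 0.001]
ft_force: [-0.1, -0.2, -1.1]
grip_width: 0.0486
```

carry_out:
  rows:
    - [[0,0,1.5,0,0,0],[0,0,1.5,0,0,0],[0,0,1.5,0,0,0]]

```text
time: 5.3
position: [0.6156, -0.1305, 0.0748]
tool_rot: [0.053, 0.999, -0.0, 0.001]
ft_force: [0.8, -0.3, 3.2]
grip_width: 0.0489
```

carry_out:
  rows:
    - [[0,0,0,0,0,0],[0,0,0,0,0,0],[0,0,0,0,0,0],[0,0,0,0,0,0],[0,0,-30,0,0,0],[0,0,-80,0,0,0],[0,0,-130,0,0,0],[0,0,-180,0,0,0],[0,0,-225,0,0,0],[0,0,-225,0,0,0]]
  fingers: 0.75

```text
time: 6.3
position: [0.6179, -0.1314, 0.3066]
tool_rot: [0.053, 0.999, -0.003, 0.007]
ft_force: [0.4, -0.1, 0.4]
grip_width: 0.065
```

```bash
cat >> h.py <<'E'
def meas(cam,n,b,lo,hi,P=None,col=None):
    c=np.load('last_%s.npz'%cam);P=wcloud(c) if cam=='wrist' else cloud(c)
    m=roi(*b)&(c['depth']>0)&(P[...,2]>lo)&(P[...,2]<hi)
    if m.sum()<20: print(n,'none');return
    m=big(m);r,mean=box(P,m);print(n,m.sum(),'c',np.round(r[0],1),'sz',np.round(r[1],1),'ang',round(r[2],2),'mean',mean.round(4),'z',np.percentile(P[m][:,2],[5,50,95]).round(4))
E
python3 - <<'E'
from h import *
snap('top','top2.png');snap('scene','scene2.png')
for n,b in dict(s1=(415,270,450,305),s2=(465,230,503,265)).items(): meas('top',n,b,.010,.05)
print([round(float(x),4) for x in robot.get_obs()['position']])
p,Rt,o=pose();yaw=np.arctan2(Rt[1,1],Rt[0,1]);print('yaw',yaw)
E
```

```text
s1 353 c [ 459.5 -248.5] sz [47.1 48.5] ang 42.74 mean [ 0.4587 -0.2477] z [0.0175 0.0231 0.0279]
s2 418 c [ 555.  -373.6] sz [50.4 51.6] ang 10.68 mean [ 0.5543 -0.3723] z [0.0163 0.027  0.0315]
[0.6148, -0.1303, 0.3001]
yaw 1.4646509015223546
```

View pics/top2.png

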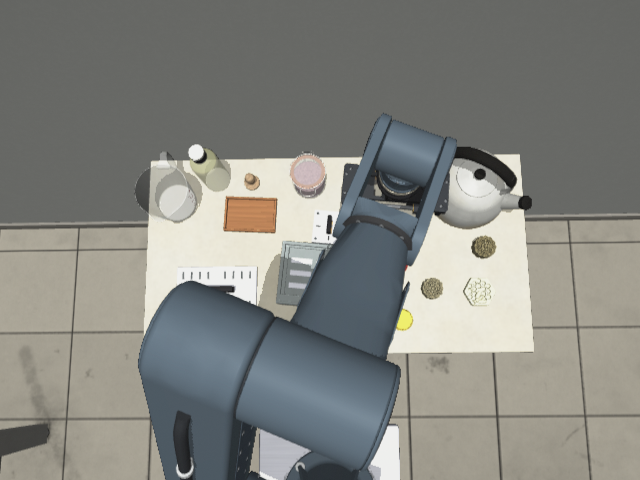

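The tin stands at its new spot (hidden under the arm here), and both cakes at (432,288) and (484,247) are unmoved.

```bash
python3 - <<'E'
from h import *
Rt=yawR(np.pi/2-.107)
a=rel([.459,-.2472,.0745],Rt);print(a)
D=np.array([.4903,.0027]);w=-.107;Rw=np.array([[np.cos(w),-np.sin(w)],[np.sin(w),np.cos(w)]])
b=(np.array([.459,-.2472,.0745]),Rt)
for y in(-.045,.045): 
  t=D+Rw@[.0045,y];print(t,rel([*t,.0885],Rt,b))
E
```

```text
[143.13, -132.61, 225.34, -0.01, 0.02, 0.01]
[ 0.48996845 -0.04252322] [-8.93, 206.81, -14.0, 0.0, 0.0, 0.0]
[0.49958008 0.04696206] [-8.93, 296.81, -14.0, 0.0, 0.0, 0.0]
```

carry_out:
  rows:
    - [[36,-33,30,0,0,0],[72,-66,60,0,0,0],[108,-99,90,0,0,0],[143,-132.5,120,0,0,0],[143,-132.5,120,0,0,0],[143,-132.5,160,0,0,0],[143,-132.5,200,0,0,0],[143,-132.5,218,0,0,0],[143,-132.5,225,0,0,0],[143,-132.5,225,0,0,0],[143,-132.5,225,0,0,0]]
  fingers: 0.9

```text
time: 7.5
position: [0.4581, -0.2464, 0.0733]
tool_rot: [0.053, 0.999, 0.0, -0.001]
ft_force: [0.4, -0.2, 0.6]
grip_width: 0.0781
```

carry_out:
  rows:
    - [[0,0,0,0,0,0],[0,0,0,0,0,0],[0,0,0,0,0,0],[0,0,0,0,0,0],[0,0,0,0,0,0],[0,0,0,0,0,0],[0,0,0,0,0,0],[0,0,0,0,0,0]]
  fingers: 0
  grip_force: 30

```text
time: 8.3
position: [0.4586, -0.2469, 0.074]
tool_rot: [0.053, 0.999, -0.0, 0.0]
ft_force: [-0.5, 0.4, 3.5]
grip_width: 0.0477
```

carry_out:
  rows:
    - [[0,0,-40,0,0,0],[0,0,-80,0,0,0],[0,0,-105,0,0,0],[-2,45,-110,0,0,0],[-4,90,-110,0,0,0],[-6,135,-110,0,0,0],[-8,180,-110,0,0,0],[-9,207,-110,0,0,0],[-9,207,-110,0,0,0],[-9,207,-70,0,0,0],[-9,207,-40,0,0,0],[-9,207,-22,0,0,0],[-9,207,-15,0,0,0],[-9,207,-13,0,0,0],[-9,207,-13,0,0,0],[-9,207,-13,0,0,0]]

```text
time: 9.9
position: [0.49, -0.0424, 0.0876]
tool_rot: [0.053, 0.999, -0.0, 0.001]
ft_force: [0.7, 0.7, -0.1]
grip_width: 0.0481
```

carry_out:
  rows:
    - [[0,0,1,0,0,0],[0,0,1,0,0,0]]

```text
time: 10.1
position: [0.4897, -0.0421, 0.0864]
tool_rot: [0.053, 0.999, -0.0, 0.001]
ft_force: [0.5, 0.3, -0.5]
grip_width: 0.0479
```

carry_out:
  rows:
    - [[0,0,0,0,0,0],[0,0,0,0,0,0],[0,0,0,0,0,0],[0,0,-20,0,0,0],[0,0,-60,0,0,0],[0,0,-110,0,0,0],[0,0,-160,0,0,0],[0,0,-210,0,0,0],[0,0,-210,0,0,0]]
  fingers: 0.63

```text
time: 11.0
position: [0.4927, -0.0428, 0.3024]
tool_rot: [0.053, 0.999, -0.002, 0.008]
ft_force: [1.1, -0.0, -0.1]
grip_width: 0.0546
```

```bash
python3 - <<'E'
from h import *
snap('top','top3.png');snap('wrist','w3.png')
meas('top','s2',(465,230,503,265),.010,.05)
meas('wrist','soapbox',(240,150,345,275),.018,.046)
Rt=yawR(np.pi/2-.107)
print(rel([.5545,-.3735,.0745],Rt),robot.get_obs()['position'])
E
```

```text
s2 417 c [ 555.  -373.6] sz [50.3 50.9] ang 7.77 mean [ 0.5545 -0.3724] z [0.0155 0.0271 0.0316]
soapbox 1918 c [489.7 -42.7] sz [48.2 47. ] ang 9.92 mean [ 0.4889 -0.0427] z [0.0296 0.0364 0.039 ]
[-98.92, -322.66, 223.13, -0.01, 0.02, 0.01] [ 0.48955904 -0.04195093  0.29706655]
```

View pics/w3.png

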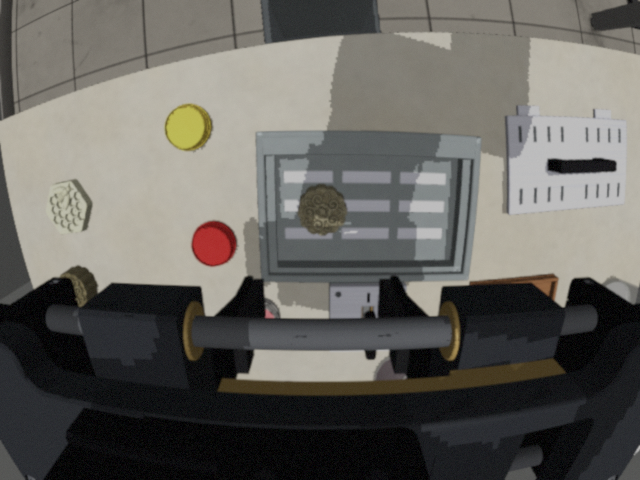

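Cake 1 lies flat in the box at (322,208). Before going to cake 2, I'll check its clearance to the kettle.

```bash
python3 - <<'E'
from h import *
for f in('scene','top'):
    c=np.load('last_%s.npz'%f);P=cloud(c);q=P[(c['depth']>0)&(P[...,2]>.01)&(P[...,2]<.26)&(P[...,0]>.585)&(P[...,1]<-.2)&(P[...,0]<.9)]
    for a in np.arange(-.5,-.24,.03):
        s=q[abs(q[:,1]-a)<.015]; print(f,round(a,2),len(s),s[:,0].min().round(3) if len(s) else None, s[s[:,0].argmin(),2].round(3) if len(s) else '')
E
```

```text
scene -0.5 1434 0.792 0.17
scene -0.47 1390 0.631 0.118
scene -0.44 1809 0.622 0.123
scene -0.41 2186 0.62 0.011
scene -0.38 2174 0.587 0.025
scene -0.35 1850 0.599 0.019
scene -0.32 1595 0.601 0.013
scene -0.29 1547 0.609 0.022
scene -0.26 849 0.631 0.029
top -0.5 573 0.796 0.147
top -0.47 557 0.633 0.116
top -0.44 778 0.621 0.12
top -0.41 972 0.618 0.018
top -0.38 1348 0.604 0.016
top -0.35 1582 0.602 0.018
top -0.32 1744 0.603 0.014
top -0.29 1802 0.607 0.017
top -0.26 1511 0.628 0.011
```

```bash
python3 - <<'E'
from h import *
Rt=yawR(np.radians(92));print(rel([.550,-.3735,.077],Rt))
D=np.array([.4903,.0027]);w=-.107;Rw=np.array([[np.cos(w),-np.sin(w)],[np.sin(w),np.cos(w)]])
t=D+Rw@[.0005,.045];print(rel([*t,.0895],yawR(np.pi/2+w),(np.array([.550,-.3735,.077]),Rt)))
E
```

```text
[-94.46, -323.13, 220.61, -0.01, 0.02, -1.01]
[39.68, 422.53, -12.5, 0.0, 0.0, 1.02]
```

carry_out:
  rows:
    - [[-13,-46,20,0,0,-0.2],[-26,-92,30,0,0,-0.4],[-39,-138,40,0,0,-0.6],[-52,-184,40,0,0,-0.8],[-65,-230,40,0,0,-1],[-78,-276,40,0,0,-1],[-94.5,-323,40,0,0,-1],[-94.5,-323,50,0,0,-1],[-94.5,-323,90,0,0,-1],[-94.5,-323,130,0,0,-1],[-94.5,-323,170,0,0,-1],[-94.5,-323,205,0,0,-1],[-94.5,-323,216,0,0,-1],[-94.5,-323,220.5,0,0,-1],[-94.5,-323,220.5,0,0,-1]]
  fingers: 0.95

```text
time: 12.6
position: [0.549, -0.3729, 0.075]
tool_rot: [-0.017, 1.0, 0.0, -0.0]
ft_force: [0.3, 0.5, -0.6]
grip_width: 0.0824
```

carry_out:
  rows:
    - [[0,0,0,0,0,0],[0,0,0,0,0,0],[0,0,0,0,0,0],[0,0,0,0,0,0],[0,0,0,0,0,0],[0,0,0,0,0,0],[0,0,0,0,0,0],[0,0,0,0,0,0]]
  fingers: 0
  grip_force: 30

```text
time: 13.4
position: [0.5493, -0.3734, 0.0759]
tool_rot: [-0.017, 1.0, -0.0, 0.0]
ft_force: [-0.6, -0.6, 5.2]
grip_width: 0.0511
```

carry_out:
  rows:
    - [[0,0,-40,0,0,0],[0,0,-80,0,0,0],[0,0,-110,0,0,0],[4,42,-120,0,0,0.1],[8,86,-120,0,0,0.2],[12,130,-120,0,0,0.3],[16,174,-120,0,0,0.5],[20,218,-120,0,0,0.6],[24,262,-120,0,0,0.7],[28,306,-120,0,0,0.8],[32,350,-120,0,0,0.9],[36,394,-120,0,0,1],[39.5,422,-120,0,0,1],[39.5,422,-110,0,0,1],[39.5,422,-70,0,0,1],[39.5,422,-40,0,0,1],[39.5,422,-20,0,0,1],[39.5,422,-13,0,0,1],[39.5,422,-11.5,0,0,1],[39.5,422,-11.5,0,0,1]]

```text
time: 15.4
position: [0.4948, 0.0465, 0.0869]
tool_rot: [0.053, 0.999, -0.0, -0.001]
ft_force: [0.3, -0.0, 1.1]
grip_width: 0.0508
```

carry_out:
  rows:
    - [[0,0,0,0,0,0],[0,0,0,0,0,0],[0,0,0,0,0,0],[0,0,-20,0,0,0],[0,0,-60,0,0,0],[0,0,-110,0,0,0],[0,0,-160,0,0,0],[0,0,-210,0,0,0],[0,0,-250,0,0,0],[0,0,-250,0,0,0]]
  fingers: 0.66

```text
time: 16.4
position: [0.4984, 0.047, 0.3428]
tool_rot: [0.053, 0.999, -0.001, 0.007]
ft_force: [-0.3, -0.2, 0.6]
grip_width: 0.0574
```

```bash
python3 - <<'E'
from h import *
c=snap('wrist','w4.png');print(robot.get_obs()['position'],robot.get_obs()['time'])
D=np.array([.4903,.0027])
P=wcloud(c);z=P[...,2]
# cakes in box, rim, cover
w=-.107;Q=(P[...,:2]-D)@np.array([[np.cos(w),-np.sin(w)],[np.sin(w),np.cos(w)]])
inb=(abs(Q[...,0])<.05)&(abs(Q[...,1])<.088)&(z>.02)&(z<.05)&(c['depth']>0)
for s in(-1,1):
    m=big(inb&(Q[...,1]*s>0));print(m.sum(),box(Q,m)[0],np.percentile(z[m],[5,50,95]).round(4))
rim=big((abs(Q[...,0])<.085)&(abs(Q[...,1])<.12)&(z>.050)&(z<.062)&(c['depth']>0));print('rim',box(P,rim)[0])
cov=(P[...,1]>.12)&(P[...,1]<.42)&(P[...,0]<.56)&(P[...,0]>.36)&(c['depth']>0)
print('plate',box(P,big(cov&(z>.009)&(z<.025)))[0]);print('handle',box(P,big(cov&(z>.036)&(z<.06)))[0])
E
```

```text
[0.49686855 0.04714846 0.33985281] 16.45
1505 ((4.290372848510742, -44.77792739868164), (48.5977897644043, 47.036827087402344), 20.60088348388672) [0.0285 0.0364 0.0392]
1789 ((6.942453384399414, 44.0726318359375), (51.289554595947266, 49.71343231201172), 6.590958118438721) [0.0338 0.0403 0.0431]
rim ((495.85723876953125, 2.6053924560546875), (212.92315673828125, 158.9190216064453), 83.92229461669922)
plate ((462.1124267578125, 262.37518310546875), (193.45709228515625, 113.53825378417969), 89.97453308105469)
handle ((462.40362548828125, 261.4456787109375), (90.77311706542969, 14.932022094726562), 89.78123474121094)
```

View pics/w4.png

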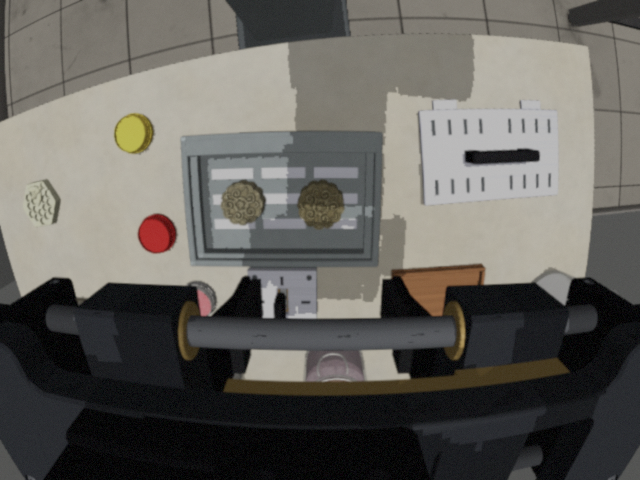

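Both cakes lie flat side by side at (242,203) and (320,205), and the cover is unmoved. Next I'll fetch the cover.

```bash
python3 - <<'E'
from h import *
print(rel([.4624,.2615,.091],yawR(-.003)))
E
```

```text
[58.94, 209.56, 248.34, 0.04, 0.05, 10.51]
```

carry_out:
  rows:
    - [[6,21,10,0,0,1.05],[12,42,20,0,0,2.1],[18,63,30,0,0,3.1],[24,84,40,0,0,4.2],[30,105,50,0,0,5.2],[36,126,60,0,0,6.3],[42,147,70,0,0,7.3],[48,168,80,0,0,8.4],[54,189,90,0,0,9.4],[59,209.5,100,0,0,10.5],[59,209.5,130,0,0,10.5],[59,209.5,160,0,0,10.5],[59,209.5,160,0,0,10.5],[59,209.5,160,0,0,10.5]]
  fingers: 0.6

```text
time: 17.85
position: [0.4581, 0.2615, 0.1755]
tool_rot: [0.708, 0.707, -0.002, -0.001]
ft_force: [-0.7, 0.4, 0.3]
grip_width: 0.0524
```

```bash
python3 - <<'E'
from h import *
c=snap('wrist','w5.png');P=wcloud(c);z=P[...,2];ok=c['depth']>0
cov=(P[...,1]>.10)&(P[...,1]<.42)&(P[...,0]<.56)&(P[...,0]>.36)&ok
print('plate',box(P,big(cov&(z>.009)&(z<.025)))[0]);print('handle',box(P,big(cov&(z>.036)&(z<.06)))[0])
print(pose()[0],rel([.4624,.2615,.091],yawR(-.003)))
E
```

```text
plate ((462.1319274902344, 279.7950439453125), (156.0480194091797, 113.246337890625), 89.99217224121094)
handle ((462.71197509765625, 263.389892578125), (88.94158935546875, 13.103279113769531), 89.91605377197266)
[0.45900156 0.26173027 0.17663237] [-0.2, 3.47, 85.63, -0.01, 0.0, 0.01]
```

carry_out:
  rows:
    - [[0,3.5,30,0,0,0],[0,3.5,60,0,0,0],[0,3.5,78,0,0,0],[0,3.5,85,0,0,0],[0,3.5,85.5,0,0,0],[0,3.5,85.5,0,0,0]]

```text
time: 18.5
position: [0.4634, 0.2621, 0.0924]
tool_rot: [0.708, 0.707, 0.001, 0.001]
ft_force: [-0.4, 0.0, 0.2]
grip_width: 0.0523
```

carry_out:
  rows:
    - [[0,0,0,0,0,0],[0,0,0,0,0,0],[0,0,0,0,0,0],[0,0,0,0,0,0],[0,0,0,0,0,0],[0,0,0,0,0,0],[0,0,0,0,0,0],[0,0,0,0,0,0],[0,0,0,0,0,0]]
  fingers: 0
  grip_force: 50

```text
time: 19.4
position: [0.4628, 0.2619, 0.0913]
tool_rot: [0.708, 0.707, 0.0, 0.0]
ft_force: [1.6, 1.1, 0.2]
grip_width: 0.0137
```

```bash
python3 - <<'E'
from h import *
print(rel([.497,.002,.201],yawR(-.107)))
E
```

```text
[-259.84, 34.65, -109.71, 0.0, -0.0, 0.76]
```

carry_out:
  rows:
    - [[0,0,-30,0,0,0],[0,0,-60,0,0,0],[0,0,-90,0,0,0],[-30,5,-110,0,0,0.1],[-65,10,-110,0,0,0.2],[-100,15,-110,0,0,0.3],[-135,20,-110,0,0,0.4],[-170,25,-110,0,0,0.5],[-205,30,-110,0,0,0.6],[-240,34,-110,0,0,0.7],[-260,34.5,-110,0,0,0.76],[-260,34.5,-110,0,0,0.76],[-260,34.5,-110,0,0,0.76]]

```text
time: 20.7
position: [0.4958, 0.0019, 0.2007]
tool_rot: [0.745, 0.668, -0.0, -0.001]
ft_force: [-1.2, -0.3, -1.9]
grip_width: 0.0134
```

```bash
python3 - <<'E'
from h import *
a=snap('wrist','w6.png')['color'];b=snap('scene','scene6.png')['color']
cv2.imwrite('pics/c6.png',np.hstack([cv2.resize(a,(400,300)),cv2.resize(b[180:360,180:420],(400,300))])[:,:,::-1])
p,Rt,o=pose();print(p,Rt.round(4).tolist(),o['grip_width'],o['ft_force'])
E
```

```text
[0.49584547 0.00276428 0.2008945 ] [[0.1066, 0.9943, -0.0017], [0.9943, -0.1066, 0.0007], [0.0005, -0.0018, -1.0]] 0.013733295912688875 [ 0.42593844  0.46043481 -2.57990304]
```

View pics/c6.png

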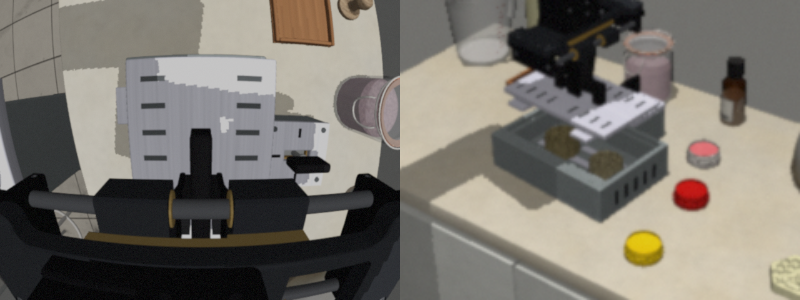

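The cover is held level over the dryer and the cakes are clear below. I'll measure the cover's offset in the hand and the dryer rim from the scene camera.

```bash
python3 - <<'E'
from h import *
p,Rt,o=pose()
c=np.load('last_wrist.npz');P=wcloud(c);T=(P-p)@Rt*1000;ok=c['depth']>0
zt=T[...,2]
m=big(ok&(abs(zt-75.3)<6)&(abs(T[...,1])<75)&(T[...,0]>20)&(T[...,0]<110))
t=T[m];print('plate z',np.median(zt[m]),'left edge x',np.percentile(t[:,0],[97,99,99.8]))
print('left: edges by y', [(a,t[abs(t[:,1]-a)<4][:,0].max().round(1)) for a in(-45,-30,-15,0,15,30,45)])
s=t[(t[:,0]>50)&(t[:,0]<90)];print('y edges',[(a,s[abs(s[:,0]-a)<4][:,1].min().round(1),s[abs(s[:,0]-a)<4][:,1].max().round(1)) for a in(55,65,75,85)])
h=T[ok&(zt>35)&(zt<50)&(abs(T[...,1])<15)&(T[...,0]>20)&(T[...,0]<70)];print('handle end',len(h),h[:,0].max().round(1),np.percentile(h[:,0],98),'top z',np.median(h[:,2]),'y',np.percentile(h[:,1],[2,98]))
# slope of plate
A=np.c_[t[:,:2],np.ones(len(t))];print('plane',np.linalg.lstsq(A,t[:,2],rcond=None)[0])
# scene: rim
c=np.load('last_scene.npz');P=cloud(c);z=P[...,2]
D=np.array([.4903,.0027]);w=-.107;Q=(P[...,:2]-D)@np.array([[np.cos(w),-np.sin(w)],[np.sin(w),np.cos(w)]])*1000
out=(z>.02)&(z<.045)&(c['depth']>0)
nw=out&(abs(Q[...,0]+73)<8)&(abs(Q[...,1])<95);print('near wall',[(a,np.median(Q[nw&(abs(Q[...,1]-a)<10)][:,0]).round(1)) for a in(-80,-40,0,40,80)])
rw=out&(abs(Q[...,1]+106)<8)&(abs(Q[...,0])<60);print('right wall',[(a,np.median(Q[rw&(abs(Q[...,0]-a)<10)][:,1]).round(1)) for a in(-40,0,40)])
cov=P[(z>.110)&(z<.135)&(abs(Q[...,0])<80)&(abs(Q[...,1])<110)];r=cv2.minAreaRect(((cov[:,:2]-p[:2])@Rt[:2,:2]*1000).astype(np.float32));print('scene cover (tool xy)',r)
# top-camera dryer walls
E
```

```text
plate z 74.21472542008352 left edge x [92.68521781 94.11223657 94.69324105]
left: edges by y [(-45, np.float64(94.9)), (-30, np.float64(94.9)), (-15, np.float64(94.9)), (0, np.float64(94.7)), (15, np.float64(94.8)), (30, np.float64(94.8)), (45, np.float64(94.8))]
y edges [(55, np.float64(-57.3), np.float64(55.0)), (65, np.float64(-57.0), np.float64(54.8)), (75, np.float64(-57.1), np.float64(55.0)), (85, np.float64(-57.1), np.float64(54.5))]
handle end 2299 45.1 44.73342563728138 top z 42.54163861580988 y [-7.96462096  5.25139594]
plane [1.27968233e-03 2.15230465e-04 7.41357770e+01]
near wall [(-80, np.float64(-71.1)), (-40, np.float64(-71.4)), (0, np.float64(-71.5)), (40, np.float64(-71.4)), (80, np.float64(-71.5))]
right wall [(-40, np.float64(-106.4)), (0, np.float64(-106.4)), (40, np.float64(-106.0))]
scene cover (tool xy) ((-0.8529586791992188, -5.099365234375), (126.5313949584961, 195.5030059814453), 89.62950134277344)
```

```bash
cat >> h.py <<'E'
D=np.array([.4910,.0027]);YW=-.107;GZ=.053;OY=.0005
def cov_pose(tx,tz,th):
    """tool pose for tongue-tip-top point (mm, dryer x,z) and tilt th (far edge up)"""
    c,s=np.cos(th),np.sin(th);g=np.array([tx,tz])-np.array([[c,-s],[s,c]])@[-67.75,-32]
    t=g/1000-GZ*np.array([s,-c]);q=R.from_euler('z',YW)
    pos=q.apply([t[0],OY,t[1]])+[*D,0]
    Rt=(q*R.from_euler('y',-th)).as_matrix()@yawR(0);return pos,Rt
E
python3 - <<'E'
from h import *
for w in[(-40,90,0.2),(-40,80,.4),(-46,55,.4),(-47,45,.4)]: print(w,cov_pose(*w)[0].round(4),rel(*cov_pose(*w)))
E
```

```text
(-40, 90, 0.2) [0.5005 0.0022 0.1868] [-0.09, 4.73, 14.12, -1.45, -0.0, 0.0]
(-40, 80, 0.4) [0.4804 0.0043 0.1847] [-0.09, -15.48, 16.25, -2.88, -0.0, 0.0]
(-46, 55, 0.4) [0.4745 0.005  0.1597] [-0.1, -21.44, 41.26, -2.88, -0.0, 0.0]
(-47, 45, 0.4) [0.4735 0.0051 0.1497] [-0.11, -22.42, 51.26, -2.88, -0.0, 0.0]
```

carry_out:
  rows:
    - [[0,0,5,-0.8,0,0],[0,0,8,-1.6,0,0],[0,-8,12,-2.3,0,0],[0,-15,16,-2.87,0,0],[0,-17,16,-2.87,0,0],[0,-18,25,-2.87,0,0],[0,-20,35,-2.87,0,0],[0,-20.5,45,-2.87,0,0],[0,-20.5,51,-2.87,0,0],[0,-20.5,51,-2.87,0,0],[0,-20.5,51,-2.87,0,0]]

```text
time: 21.9
position: [0.4775, 0.0049, 0.1502]
tool_rot: [0.729, 0.655, 0.134, 0.148]
ft_force: [-0.4, -0.4, -2.0]
grip_width: 0.0139
```

```bash
python3 - <<'E'
from h import *
b=snap('scene','scene7.png')['color'];cv2.imwrite('pics/c7.png',cv2.resize(b[215:335,215:375],(800,600),interpolation=cv2.INTER_CUBIC)[:,:,::-1])
p,Rt,o=pose();print(p,o['grip_width'],o['ft_force'],o['time'])
print(rel(*cov_pose(-45,45,.4)));base=(p,Rt)
for w in[(-57.5,45,.4),(-58.4,45.3,.3),(-59.2,45.5,.2),(-60.1,45.8,.1),(-61,46,0)]: print(w,rel(*cov_pose(*w)))
E
```

```text
[0.4774252  0.00474361 0.15039577] 0.013440847176594582 [ 0.36604643  0.29219533 -2.55941675] 21.95
[-0.08, -2.11, -0.11, 0.01, -0.01, 0.0]
(-57.5, 45, 0.4) [-0.07, -13.61, -5.0, 0.01, -0.01, 0.0]
(-58.4, 45.3, 0.3) [-0.08, -6.19, 1.57, 0.73, -0.01, 0.0]
(-59.2, 45.5, 0.2) [-0.1, 0.53, 9.06, 1.45, -0.01, 0.0]
(-60.1, 45.8, 0.1) [-0.11, 6.35, 17.11, 2.16, -0.01, 0.0]
(-61, 46, 0) [-0.13, 11.25, 25.86, 2.88, -0.01, 0.0]
```

View pics/c7.png

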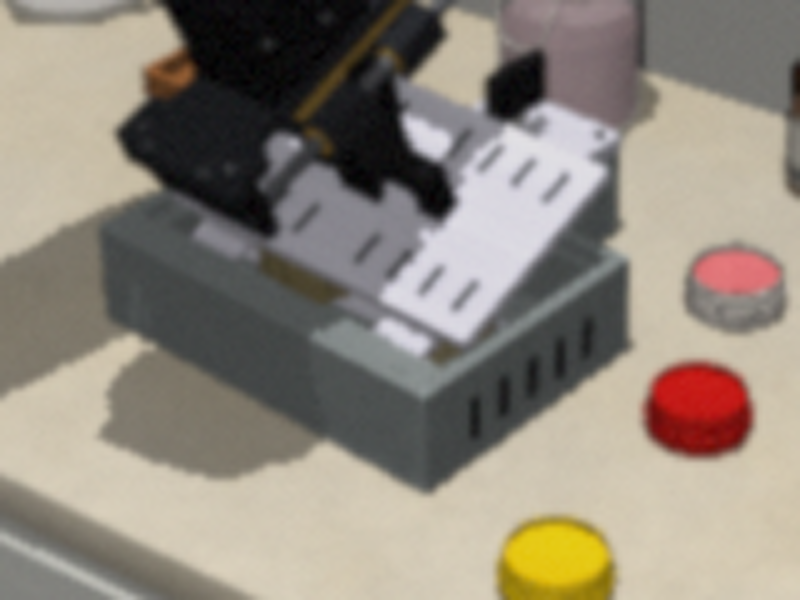

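The tilted cover's tongues stand just inside the lip, clear of it, with no contact force. I'll slide them under.

carry_out:
  rows:
    - [[0,-4.5,-1.5,0,0,0],[0,-9,-3,0,0,0],[0,-13.5,-5,0,0,0],[0,-13.5,-5,0,0,0],[0,-13.5,-5,0,0,0],[0,-13.5,-5,0,0,0]]

```text
time: 22.55
position: [0.4627, 0.0056, 0.1499]
tool_rot: [0.729, 0.655, 0.133, 0.149]
ft_force: [0.1, -0.7, -2.5]
grip_width: 0.0133
```

```bash
python3 - <<'E'
from h import *
p,Rt,o=pose();print(p,o['grip_width'],o['ft_force'],o['moment'])
for w in[(-57.5,45,.4),(-58.4,45.3,.3),(-59.2,45.5,.2),(-60.1,45.8,.1),(-60.6,45.8,.05),(-61,46,0)]: print(w,rel(*cov_pose(*w)))
E
```

```text
[0.46272921 0.00558687 0.14989314] 0.013319030611321633 [ 0.09862792 -0.73921728 -2.46144787] [-0.03846732  0.49388064 -0.02735288]
(-57.5, 45, 0.4) [0.65, 0.12, 0.29, 0.02, 0.0, 0.0]
(-58.4, 45.3, 0.3) [0.65, 7.54, 6.87, 0.73, 0.0, 0.0]
(-59.2, 45.5, 0.2) [0.65, 14.25, 14.35, 1.45, 0.0, 0.0]
(-60.1, 45.8, 0.1) [0.64, 20.08, 22.4, 2.16, 0.0, 0.0]
(-60.6, 45.8, 0.05) [0.64, 22.55, 26.78, 2.52, 0.0, 0.0]
(-61, 46, 0) [0.64, 24.97, 31.15, 2.88, 0.0, 0.0]
```

No contact, so the tongues are under the lip. I'll swing down to 0.1 rad and check.

carry_out:
  rows:
    - [[0.6,3.8,3.5,0.37,0,0],[0.6,7.5,6.9,0.73,0,0],[0.6,11,10.6,1.09,0,0],[0.6,14.3,14.3,1.45,0,0],[0.6,17.3,18.3,1.8,0,0],[0.6,20,22.4,2.16,0,0],[0.6,20,22.4,2.16,0,0],[0.6,20,22.4,2.16,0,0]]

```text
time: 23.35
position: [0.5031, 0.0047, 0.143]
tool_rot: [0.746, 0.663, 0.045, 0.049]
ft_force: [31.1, 57.5, 27.1]
grip_width: 0.0144
```

```bash
python3 - <<'E'
from h import *
b=snap('scene','scene8.png')['color'];cv2.imwrite('pics/c8.png',cv2.resize(b[215:335,215:375],(800,600),interpolation=cv2.INTER_CUBIC)[:,:,::-1])
p,Rt,o=pose();print(p,o['grip_width'],o['ft_force'],o['moment'])
for w in[(-60.1,45.8,.1),(-60.6,45.8,.05),(-61,46,0)]: print(w,rel(*cov_pose(*w)))
E
```

```text
[0.50581881 0.00236006 0.14324772] 0.013626631543969071 [16.31475455  8.95396812  5.2181142 ] [ 1.42644458 -3.25181807  0.29306634]
(-60.1, 45.8, 0.1) [-0.83, -16.62, 3.91, 0.25, 0.04, -0.05]
(-60.6, 45.8, 0.05) [-0.78, -13.07, 7.48, 0.61, 0.04, -0.05]
(-61, 46, 0) [-0.74, -9.59, 11.06, 0.97, 0.04, -0.05]
```

View pics/c8.png

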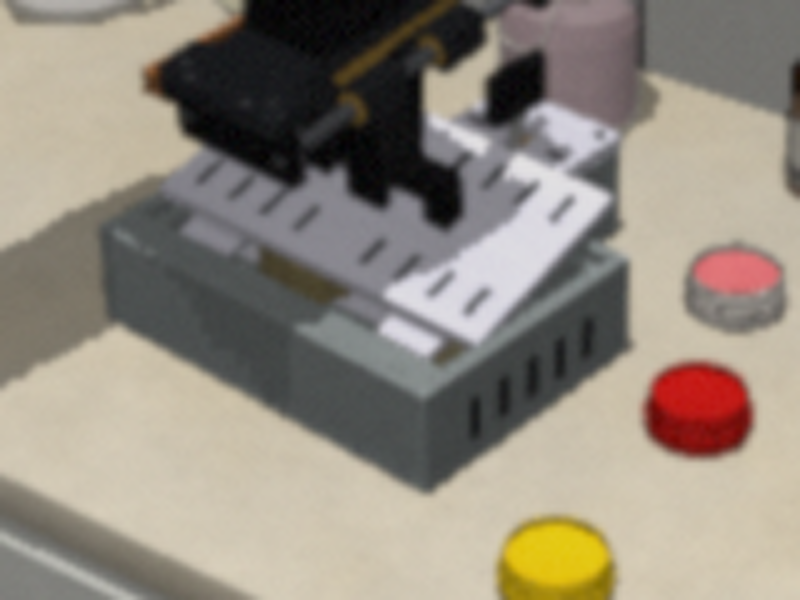

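```bash
python3 - <<'E'
from h import *
for i in range(4):
    robot.camera('top');o=robot.get_obs();print(o['time'],np.round(o['position'],4),np.round(o['ft_force'],1),np.round(o['q'],3),np.round(o['joint_velocities'],3),np.round(o['joint_torque'],1),o['grip_width'].__round__(4))
b=snap('scene')['color']
c=snap('wrist','w9.png')['color']
cv2.imwrite('pics/c9.png',np.hstack([cv2.resize(c,(400,300)),cv2.resize(b[215:335,215:375],(400,300),interpolation=cv2.INTER_CUBIC)])[:,:,::-1])
E
```

```text
23.45 [0.5057 0.0022 0.1428] [18.8 12.4  7.7] [-0.223  0.592  1.936  0.026  0.475 -0.136] [-0.021  0.004  0.04   0.085 -0.091 -0.102] [ -5.2 -30.1   4.2  -2.5   5.4   0.5] 0.0139
23.5 [0.5056 0.0022 0.1426] [20.4 13.8  8.8] [-0.223  0.592  1.938  0.029  0.473 -0.138] [-0.01  -0.003  0.017  0.036 -0.033 -0.019] [ -6.5 -28.8   5.2  -2.6   5.3  -0. ] 0.0136
23.55 [0.5056 0.0021 0.1426] [21.2 14.9  9.8] [-0.224  0.592  1.938  0.03   0.471 -0.139] [-0.005 -0.002  0.004  0.017 -0.011 -0.005] [ -7.2 -28.3   5.7  -2.6   5.3  -0.1] 0.0135
23.6 [0.5056 0.0021 0.1426] [21.  15.1  9.4] [-0.224  0.592  1.938  0.031  0.471 -0.139] [-0.002 -0.001  0.003  0.006 -0.003 -0.002] [ -7.5 -28.2   5.8  -2.6   5.2  -0.1] 0.0135
```

View pics/c9.png

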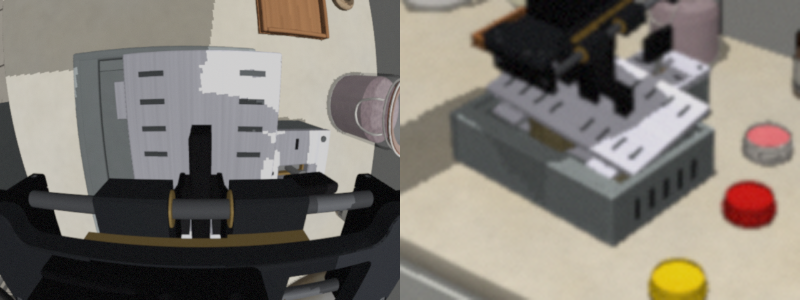

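```bash
python3 - <<'E'
from h import *
p,Rt,o=pose()
c=np.load('last_wrist.npz');P=wcloud(c);T=(P-p)@Rt*1000;ok=c['depth']>0;zt=T[...,2]
m=big(ok&(abs(zt-74.5)<9)&(abs(T[...,1])<75)&(T[...,0]>20)&(T[...,0]<110))
t=T[m];A=np.c_[t[:,:2],np.ones(len(t))];k=np.linalg.lstsq(A,t[:,2],rcond=None)[0];print('plane',k)
t=t[abs(t[:,2]-A@k)<2.5]
print('left',[(a,t[abs(t[:,1]-a)<4][:,0].max().round(1)) for a in(-45,-30,-15,0,15,30,45)])
print('y edges',[(a,t[abs(t[:,0]-a)<4][:,1].min().round(1),t[abs(t[:,0]-a)<4][:,1].max().round(1)) for a in(55,65,75,85)])
h=T[ok&(zt>35)&(zt<50)&(abs(T[...,1])<15)&(T[...,0]>20)&(T[...,0]<70)];print('handle end',h[:,0].max().round(1),'top z',np.median(h[:,2]))
# dryer-frame heights: lip / near wall, left end wall, plus pod
w=YW;Q=(P[...,:2]-D)@np.array([[np.cos(w),-np.sin(w)],[np.sin(w),np.cos(w)]])*1000
Z=P[...,2]*1000
for y in(70,80,100):
  s=ok&(abs(Q[...,1]-y)<3); xs=np.arange(-80,100,6); print(y,[(int(x),int(np.median(Z[s&(abs(Q[...,0]-x)<3)]))) if (s&(abs(Q[...,0]-x)<3)).sum()>3 else (int(x),None) for x in xs])
c=np.load('last_scene.npz');P=cloud(c);Q=(P[...,:2]-D)@np.array([[np.cos(w),-np.sin(w)],[np.sin(w),np.cos(w)]])*1000;Z=P[...,2]*1000
for y in(-100,-85,-60):
  s=(abs(Q[...,1]-y)<3); print('scene',y,[(int(x),int(np.median(Z[s&(abs(Q[...,0]-x)<3)]))) if (s&(abs(Q[...,0]-x)<3)).sum()>3 else (int(x),None) for x in xs])
print('key',[np.round(P[(Z>75)&(Z<112)&(Q[...,0]>85)&(Q[...,0]<150)&(abs(Q[...,1])<30)].mean(0),4), (( Z>75)&(Z<112)&(Q[...,0]>85)&(Q[...,0]<150)&(abs(Q[...,1])<30)).sum()])
E
```

```text
plane [-5.49742459e-02 -5.91504937e-02  7.20264962e+01]
left [(-45, np.float64(99.3)), (-30, np.float64(99.3)), (-15, np.float64(99.7)), (0, np.float64(91.8)), (15, np.float64(83.4)), (30, np.float64(79.8)), (45, np.float64(72.4))]
y edges [(55, np.float64(-56.3), np.float64(55.1)), (65, np.float64(-56.5), np.float64(54.9)), (75, np.float64(-56.3), np.float64(47.8)), (85, np.float64(-56.7), np.float64(21.7))]
handle end 47.4 top z 39.05783666497514
70 [(-80, None), (-74, 57), (-68, 57), (-62, 56), (-56, 56), (-50, 13), (-44, None), (-38, 54), (-32, 56), (-26, 66), (-20, 68), (-14, 68), (-8, 70), (-2, 71), (4, 72), (10, 73), (16, 74), (22, 75), (28, 76), (34, 77), (40, 78), (46, 80), (52, 81), (58, 82), (64, 83), (70, 84), (76, 85), (82, None), (88, None), (94, None)]
80 [(-80, None), (-74, 57), (-68, 57), (-62, 56), (-56, 56), (-50, 13), (-44, 13), (-38, 55), (-32, 66), (-26, 67), (-20, 69), (-14, 70), (-8, 71), (-2, 72), (4, 73), (10, 74), (16, 75), (22, 76), (28, 77), (34, 78), (40, 79), (46, 80), (52, 82), (58, 83), (64, 84), (70, 85), (76, 86), (82, None), (88, None), (94, None)]
[... 730 characters left out ...]
, 52), (-62, 55), (-56, 54), (-50, None), (-44, None), (-38, None), (-32, None), (-26, 47), (-20, 50), (-14, 51), (-8, None), (-2, 53), (4, 54), (10, 56), (16, 57), (22, None), (28, 57), (34, None), (40, 60), (46, 63), (52, 64), (58, 64), (64, 48), (70, 66), (76, 67), (82, 67), (88, None), (94, None)]
scene -60 [(-80, 0), (-74, 25), (-68, 46), (-62, 56), (-56, 54), (-50, 371), (-44, 374), (-38, 378), (-32, 379), (-26, 373), (-20, 378), (-14, 375), (-8, 383), (-2, 378), (4, 375), (10, 375), (16, 61), (22, 60), (28, 61), (34, 62), (40, 63), (46, None), (52, None), (58, 67), (64, 67), (70, 68), (76, 70), (82, None), (88, None), (94, None)]
key [array([ 0.5992, -0.0125,  0.0918]), np.int64(142)]
```

carry_out:
  rows:
    - [[0,2,-8,0,0,0],[0,3,-16,0,0,0],[0,5,-32,0,0,0],[0,8,-60,0,0,0],[0,8,-60,0,0,0],[0,8,-60,0,0,0],[0,8,-60,0,0,0]]

```text
time: 24.4
position: [0.4898, 0.0031, 0.1962]
tool_rot: [0.743, 0.667, 0.032, 0.036]
ft_force: [-0.4, -0.6, -2.3]
grip_width: 0.0136
```

```bash
cat >> h.py <<'E'
def held():
    p,Rt,o=pose();print('pos',p.round(4),'theta/yaw',round(float(np.arcsin(Rt[2,1])),4),round(float(np.arctan2(Rt[1,1],Rt[0,1])),4),'F',np.round(o['ft_force'],1),'t',o['time'],'w',round(o['grip_width'],4))
    c=np.load('last_wrist.npz');P=wcloud(c);T=(P-p)@Rt*1000;ok=c['depth']>0;zt=T[...,2]
    m=big(ok&(abs(zt-74.5)<12)&(abs(T[...,1])<75)&(T[...,0]>20)&(T[...,0]<110))
    t=T[m];A=np.c_[t[:,:2],np.ones(len(t))];k=np.linalg.lstsq(A,t[:,2],rcond=None)[0];print('plane',k)
    t=t[abs(t[:,2]-A@k)<2.5]
    print('left',[(a,t[abs(t[:,1]-a)<4][:,0].max().round(1)) for a in(-45,-30,-15,0,15,30,45)])
    print('y edges',[(a,t[abs(t[:,0]-a)<4][:,1].min().round(1),t[abs(t[:,0]-a)<4][:,1].max().round(1)) for a in(55,65,75,85)])
    h=T[ok&(zt>30)&(zt<50)&(abs(T[...,1])<15)&(T[...,0]>20)&(T[...,0]<70)];print('handle end',h[:,0].max().round(1),'top z',np.median(h[:,2]))
E
python3 - <<'E'
from h import *
snap('wrist');held()
print(robot.get_obs()['q'].round(3) if hasattr(robot.get_obs()['q'],'round') else robot.get_obs()['q'])
E
```

```text
pos [0.4899 0.0031 0.1961] theta/yaw 0.0957 -0.1079 F [-0.1  1.  -2.3] t 24.45 w 0.014
plane [-1.24775250e-01 -3.49848371e-02  7.38728337e+01]
left [(-45, np.float64(98.6)), (-30, np.float64(95.4)), (-15, np.float64(94.3)), (0, np.float64(91.0)), (15, np.float64(88.4)), (30, np.float64(85.0)), (45, np.float64(84.0))]
y edges [(55, np.float64(-57.1), np.float64(54.5)), (65, np.float64(-57.3), np.float64(54.4)), (75, np.float64(-57.6), np.float64(54.3)), (85, np.float64(-57.3), np.float64(53.6))]
handle end 47.4 top z 38.0336102250844
[-0.228  0.48   1.914  0.019  0.652 -0.134]
```

```bash
python3 - <<'E'
from h import *
print(rel([.463,.2620,.20],yawR(0)));print(rel([.463,.2620,.097],yawR(0)))
E
```

```text
[254.5, -53.95, -9.13, 0.68, 0.04, -0.77]
[254.5, -63.79, 93.4, 0.68, 0.04, -0.77]
```

carry_out:
  rows:
    - [[20,-4,-10,0.2,0,-0.1],[50,-10,-10,0.4,0,-0.2],[85,-18,-10,0.68,0,-0.3],[120,-26,-9,0.68,0,-0.4],[155,-34,-9,0.68,0,-0.5],[190,-42,-9,0.68,0,-0.6],[225,-50,-9,0.68,0,-0.7],[254.5,-54,-9,0.68,0,-0.77],[254.5,-54,-9,0.68,0,-0.77],[254.5,-57,30,0.68,0,-0.77],[254.5,-60,60,0.68,0,-0.77],[254.5,-62,78,0.68,0,-0.77],[254.5,-63,86,0.68,0,-0.77],[254.5,-63.8,93,0.68,0,-0.77],[254.5,-63.8,93,0.68,0,-0.77]]

```text
time: 25.95
position: [0.4644, 0.2615, 0.0982]
tool_rot: [0.707, 0.707, -0.001, 0.003]
ft_force: [0.8, -0.7, -1.4]
grip_width: 0.0135
```

carry_out:
  rows:
    - [[0,0,0,0,0,0],[0,0,0,0,0,0],[0,0,0,0,0,0],[0,0,0,0,0,0],[0,0,0,0,0,0],[0,0,-40,0,0,0],[0,0,-80,0,0,0],[0,0,-80,0,0,0],[0,0,-80,0,0,0]]
  fingers: 0.6

```text
time: 26.85
position: [0.4644, 0.2625, 0.1793]
tool_rot: [0.707, 0.707, 0.0, 0.004]
ft_force: [0.4, -1.0, -0.2]
grip_width: 0.0524
```

```bash
python3 - <<'E'
from h import *
c=snap('wrist','w10.png');held();P=wcloud(c);z=P[...,2];ok=c['depth']>0
cov=(P[...,1]>.10)&(P[...,1]<.42)&(P[...,0]<.56)&(P[...,0]>.36)&ok
print('plate',box(P,big(cov&(z>.009)&(z<.025)))[0]);print('handle',box(P,big(cov&(z>.036)&(z<.06)))[0],np.median(z[cov&(z>.036)&(z<.06)]))
E
```

```text
pos [0.4636 0.2622 0.1783] theta/yaw 0.0034 -0.0001 F [-0.2  0.4 -1. ] t 26.9 w 0.052Traceback (most recent call last):
  File "<stdin>", line 2, in <module>
  File "h.py", line 51, in held
    m=big(ok&(abs(zt-74.5)<12)&(abs(T[...,1])<75)&(T[...,0]>20)&(T[...,0]<110))
  File "h.py", line 17, in big
    n,l,s,_=cv2.connectedComponentsWithStats(m.astype(np.uint8)); return l==1+np.argmax(s[1:,4])
                                                                              ~~~~~~~~~^^^^^^^^^
    return _wrapfunc(a, 'argmax', axis=axis, out=out, **kwds)
    return bound(*args, **kwds)
ValueError: attempt to get argmax of an empty sequence
```

```bash
python3 - <<'E'
from h import *
c=np.load('last_wrist.npz');P=wcloud(c);z=P[...,2];ok=c['depth']>0
cov=(P[...,1]>.10)&(P[...,1]<.42)&(P[...,0]<.56)&(P[...,0]>.36)&ok
m=big(cov&(z>.009)&(z<.025));print('plate',box(P,m)[0],P[m][:,1].max());print('handle',box(P,big(cov&(z>.036)&(z<.06)))[0],np.median(z[cov&(z>.036)&(z<.06)]))
p,Rt,o=pose();print(p)
E
```

```text
plate ((463.42529296875, 281.3838806152344), (112.52798461914062, 163.30850219726562), 0.0424366258084774) 0.36306848627464017
handle ((463.5701904296875, 268.076416015625), (88.98344421386719, 13.793514251708984), 89.53247833251953) 0.04904853301390792
[0.46363715 0.26223165 0.17826951]
```

carry_out:
  rows:
    - [[4,0,30,0,0,0],[4,0,60,0,0,0],[4,0,80,0,0,0],[4,0,86,0,0,0],[4,0,87.5,0,0,0],[4,0,87.5,0,0,0],[4,0,87.5,0,0,0]]

```text
time: 27.6
position: [0.4649, 0.266, 0.0916]
tool_rot: [0.707, 0.707, 0.0, 0.004]
ft_force: [-0.2, -0.0, 0.5]
grip_width: 0.0523
```

carry_out:
  rows:
    - [[0,0,0,0,0,0],[0,0,0,0,0,0],[0,0,0,0,0,0],[0,0,0,0,0,0],[0,0,0,0,0,0],[0,0,0,0,0,0],[0,0,0,0,0,0],[0,0,0,0,0,0],[0,0,0,0,0,0]]
  fingers: 0
  grip_force: 60

```text
time: 28.5
position: [0.4645, 0.2658, 0.0909]
tool_rot: [0.707, 0.707, -0.001, 0.003]
ft_force: [0.0, -0.1, 1.5]
grip_width: 0.0137
```

```bash
python3 - <<'E'
from h import *
p,Rt,o=pose();print(p,o['grip_width'])
print(rel([.497,.0025,.201],yawR(-.107)))
E
```

```text
[0.46447813 0.26584701 0.09093856] 0.013679419011580237
[-263.94, 33.04, -108.49, 0.03, 0.04, 0.76]
```

carry_out:
  rows:
    - [[0,0,-30,0,0,0],[0,0,-60,0,0,0],[0,0,-90,0,0,0],[-30,5,-108,0,0,0.1],[-65,10,-108,0,0,0.2],[-100,15,-108,0,0,0.3],[-135,20,-108,0,0,0.4],[-170,25,-108,0,0,0.5],[-205,30,-108,0,0,0.6],[-240,33,-108,0,0,0.7],[-264,33,-108.5,0,0,0.76],[-264,33,-108.5,0,0,0.76],[-264,33,-108.5,0,0,0.76],[-264,33,-108.5,0,0,0.76]]

```text
time: 29.9
position: [0.4963, 0.0033, 0.2006]
tool_rot: [0.743, 0.669, -0.001, 0.003]
ft_force: [-1.0, 0.2, -2.2]
grip_width: 0.0136
```

```bash
python3 - <<'E'
from h import *
snap('wrist');held()
c=snap('scene');P=cloud(c);z=P[...,2];p,Rt,o=pose()
w=YW;Q=(P[...,:2]-D)@np.array([[np.cos(w),-np.sin(w)],[np.sin(w),np.cos(w)]])*1000
cov=P[(z>.110)&(z<.135)&(abs(Q[...,0])<80)&(abs(Q[...,1])<110)];r=cv2.minAreaRect(((cov[:,:2]-p[:2])@Rt[:2,:2]*1000).astype(np.float32));print('scene cover (tool xy)',r)
s=Q[(z>.02)&(z<.056)&(abs(Q[...,0]-4)<60)&(abs(Q[...,1])<85)];print('cakes?',len(s))
for w in[(-45,75,.2),(-44,70,.4),(-45,45,.4)]: print(w,cov_pose(*w)[0].round(4),rel(*cov_pose(*w)))
E
```

```text
pos [0.4964 0.0035 0.2007] theta/yaw 0.0033 -0.1051 F [-0.3  0.7 -2.5] t 29.95 w 0.0135
plane [-2.85176627e-03 -1.23354777e-02  7.37851077e+01]
left [(-45, np.float64(97.4)), (-30, np.float64(97.2)), (-15, np.float64(97.3)), (0, np.float64(97.2)), (15, np.float64(97.2)), (30, np.float64(97.2)), (45, np.float64(97.1))]
y edges [(55, np.float64(-57.3), np.float64(54.2)), (65, np.float64(-57.8), np.float64(54.1)), (75, np.float64(-57.3), np.float64(54.3)), (85, np.float64(-57.2), np.float64(54.4))]
handle end 47.4 top z 41.90395778216296
scene cover (tool xy) ((-0.0807952880859375, -5.5055694580078125), (127.00072479248047, 195.0892333984375), 89.37083435058594)
cakes? 729
(-45, 75, 0.2) [0.4955 0.0027 0.1718] [-0.79, -1.01, 29.03, -1.41, 0.03, 0.02]
(-44, 70, 0.4) [0.4764 0.0048 0.1747] [-0.76, -20.21, 26.05, -2.84, 0.03, 0.02]
(-45, 45, 0.4) [0.4754 0.0049 0.1497] [-0.64, -21.3, 51.05, -2.84, 0.03, 0.02]
```

```bash
sed -i "s/OY=.0005/OY=-.0016;DT=.010/; s/from_euler('y',-th)/from_euler('y',-(th-DT))/" h.py; python3 - <<'E'
from h import *
for w in[(-45,75,.2),(-44,70,.4),(-45,45,.4)]: print(w,cov_pose(*w)[0].round(4),rel(*cov_pose(*w)))
E
```

```text
(-45, 75, 0.2) [0.4953 0.0006 0.1718] [-2.89, -1.01, 29.04, -1.34, 0.03, 0.02]
(-44, 70, 0.4) [0.4762 0.0027 0.1747] [-2.86, -20.21, 26.06, -2.77, 0.03, 0.02]
(-45, 45, 0.4) [0.4752 0.0028 0.1497] [-2.74, -21.3, 51.06, -2.77, 0.03, 0.02]
```

carry_out:
  rows:
    - [[-1,0,5,-0.8,0,0],[-2,0,10,-1.5,0,0],[-2.8,-10,15,-2.2,0,0],[-2.8,-20,20,-2.77,0,0],[-2.8,-20,26,-2.77,0,0],[-2.8,-20.5,35,-2.77,0,0],[-2.8,-21,45,-2.77,0,0],[-2.8,-21.3,51,-2.77,0,0],[-2.8,-21.3,51,-2.77,0,0],[-2.8,-21.3,51,-2.77,0,0],[-2.8,-21.3,51,-2.77,0,0]]

```text
time: 31.1
position: [0.4759, 0.002, 0.1503]
tool_rot: [0.729, 0.657, 0.128, 0.146]
ft_force: [0.4, -0.1, -2.0]
grip_width: 0.0128
```

```bash
python3 - <<'E'
from h import *
snap('wrist');held()
for w in[(-45,45,.4),(-52,45,.4),(-57.5,45,.4),(-58,45.1,.35)]: print(w,rel(*cov_pose(*w)))
c=np.load('last_wrist.npz');P=wcloud(c);Q=(P[...,:2]-D)@np.array([[np.cos(YW),-np.sin(YW)],[np.sin(YW),np.cos(YW)]])*1000;Z=P[...,2]*1000;ok=c['depth']>0
for y in(60,70):
  s=ok&(abs(Q[...,1]-y)<3);print(y,[(int(x),int(np.median(Z[s&(abs(Q[...,0]-x)<1)]))) if (s&(abs(Q[...,0]-x)<1)).sum()>1 else (int(x),None) for x in range(-70,-20,2)])
E
```

```text
pos [0.4759 0.0019 0.1503] theta/yaw 0.3921 -0.103 F [ 0.5  0.1 -1.7] t 31.15 w 0.0132
plane [ 1.74349621e-02 -1.16555857e-02  7.21293294e+01]
left [(-45, np.float64(97.4)), (-30, np.float64(97.6)), (-15, np.float64(97.5)), (0, np.float64(97.4)), (15, np.float64(97.5)), (30, np.float64(97.6)), (45, np.float64(97.6))]
y edges [(55, np.float64(-72.8), np.float64(55.1)), (65, np.float64(-72.1), np.float64(54.5)), (75, np.float64(-73.0), np.float64(54.9)), (85, np.float64(-73.3), np.float64(54.9))]
handle end 47.5 top z 41.38517450819649
(-45, 45, 0.4) [0.82, -0.96, 0.3, 0.01, 0.03, 0.03]
(-52, 45, 0.4) [0.84, -7.43, -2.38, 0.01, 0.03, 0.03]
(-57.5, 45, 0.4) [0.85, -12.51, -4.48, 0.01, 0.03, 0.03]
(-58, 45.1, 0.35) [0.85, -8.75, -1.3, 0.37, 0.03, 0.03]
60 [(-70, 57), (-68, 57), (-66, 57), (-64, 57), (-62, 57), (-60, 57), (-58, 57), (-56, 57), (-54, 57), (-52, 13), (-50, 13), (-48, 13), (-46, 47), (-44, 48), (-42, 49), (-40, 50), (-38, 61), (-36, 62), (-34, 63), (-32, 64), (-30, 64), (-28, 66), (-26, 66), (-24, 67), (-22, 68)]
70 [(-70, 57), (-68, 57), (-66, 57), (-64, 57), (-62, 57), (-60, 57), (-58, 57), (-56, 57), (-54, 56), (-52, 13), (-50, 13), (-48, 13), (-46, 46), (-44, 48), (-42, 49), (-40, 50), (-38, 61), (-36, 62), (-34, 63), (-32, 64), (-30, 65), (-28, 65), (-26, 66), (-24, 67), (-22, 68)]
```

carry_out:
  rows:
    - [[0.8,-4,-1.5,0,0.03,0.03],[0.8,-8,-3,0,0.03,0.03],[0.8,-12.5,-4.5,0,0.03,0.03],[0.8,-12.5,-4.5,0,0.03,0.03],[0.8,-12.5,-4.5,0,0.03,0.03],[0.8,-12.5,-4.5,0,0.03,0.03]]

```text
time: 31.75
position: [0.463, 0.0037, 0.1495]
tool_rot: [0.73, 0.655, 0.13, 0.145]
ft_force: [-0.2, 0.6, -3.9]
grip_width: 0.0134
```

```bash
cat >> h.py <<'E'
def prof():
    c=np.load('last_wrist.npz');P=wcloud(c);Q=(P[...,:2]-D)@np.array([[np.cos(YW),-np.sin(YW)],[np.sin(YW),np.cos(YW)]])*1000;Z=P[...,2]*1000;ok=c['depth']>0
    for y in(60,85):
        s=ok&(abs(Q[...,1]-y)<3);print(y,[(int(x),int(np.median(Z[s&(abs(Q[...,0]-x)<1)]))) if (s&(abs(Q[...,0]-x)<1)).sum()>1 else (int(x),None) for x in range(-62,-30,2)])
E
python3 - <<'E'
from h import *
snap('wrist');held();prof()
for w in[(-57.5,45,.4),(-58,45,.35),(-58.4,45,.3),(-59,45.2,.25),(-59.2,45.3,.2)]: print(w,rel(*cov_pose(*w)))
E
```

```text
pos [0.463  0.0037 0.1495] theta/yaw 0.392 -0.1083 F [ 0.7 -0.2 -3.2] t 31.8 w 0.0137
plane [1.32718591e-02 2.81477574e-04 7.21375614e+01]
left [(-45, np.float64(97.3)), (-30, np.float64(97.3)), (-15, np.float64(97.4)), (0, np.float64(97.4)), (15, np.float64(97.4)), (30, np.float64(97.4)), (45, np.float64(97.3))]
y edges [(55, np.float64(-74.3), np.float64(54.9)), (65, np.float64(-74.8), np.float64(55.0)), (75, np.float64(-74.0), np.float64(54.9)), (85, np.float64(-74.8), np.float64(55.1))]
handle end 47.3 top z 41.303186752748445
60 [(-62, 57), (-60, 57), (-58, 57), (-56, 57), (-54, 56), (-52, 50), (-50, 61), (-48, 62), (-46, 63), (-44, 63), (-42, 65), (-40, 65), (-38, 67), (-36, 67), (-34, 68), (-32, 69)]
85 [(-62, 57), (-60, 57), (-58, 57), (-56, 57), (-54, 56), (-52, 60), (-50, 61), (-48, 62), (-46, 63), (-44, 64), (-42, 65), (-40, 65), (-38, 66), (-36, 67), (-34, 68), (-32, 69)]
(-57.5, 45, 0.4) [0.39, -0.17, -0.27, 0.01, 0.0, -0.01]
(-58, 45, 0.35) [0.4, 3.56, 3.0, 0.37, 0.0, -0.01]
(-58.4, 45, 0.3) [0.4, 7.2, 6.51, 0.73, 0.0, -0.01]
(-59, 45.2, 0.25) [0.41, 10.55, 9.95, 1.09, 0.0, -0.01]
(-59.2, 45.3, 0.2) [0.41, 14.03, 13.83, 1.45, 0.0, -0.01]
```

carry_out:
  rows:
    - [[0.4,1.8,1.4,0.19,0,0],[0.4,3.6,3,0.37,0,0],[0.4,5.4,4.8,0.55,0,0],[0.4,7.2,6.5,0.73,0,0],[0.4,7.2,6.5,0.73,0,0]]

```text
time: 32.3
position: [0.4724, 0.0053, 0.147]
tool_rot: [0.733, 0.662, 0.108, 0.111]
ft_force: [-0.9, -1.9, -2.5]
grip_width: 0.0131
```

carry_out:
  rows:
    - [[0,1.7,1.9,0.18,0,0],[0,3.3,3.8,0.36,0,0],[0,3.3,3.8,0.36,0,0]]

```text
time: 32.6
position: [0.4781, 0.0049, 0.1447]
tool_rot: [0.736, 0.664, 0.093, 0.094]
ft_force: [1.1, -8.5, -0.5]
grip_width: 0.0138
```

```bash
python3 - <<'E'
from h import *
snap('wrist');held();prof();print(robot.get_obs()['moment'])
for w in[(-59,45.2,.25),(-59.2,45.3,.2),(-60,45.5,.15),(-60.3,45.7,.1),(-60.7,45.8,.05),(-61,46,0)]: print(w,rel(*cov_pose(*w)))
E
```

```text
pos [0.478  0.0049 0.1447] theta/yaw 0.2645 -0.1044 F [ 0.8 -7.9 -1.6] t 32.65 w 0.0137
plane [ 1.75126134e-02 -4.02784949e-03  7.23225072e+01]
left [(-45, np.float64(97.0)), (-30, np.float64(97.6)), (-15, np.float64(97.6)), (0, np.float64(97.5)), (15, np.float64(97.5)), (30, np.float64(98.0)), (45, np.float64(98.0))]
y edges [(55, np.float64(-74.9), np.float64(54.4)), (65, np.float64(-75.0), np.float64(54.3)), (75, np.float64(-75.0), np.float64(54.2)), (85, np.float64(-74.9), np.float64(54.2))]
handle end 47.3 top z 41.589868671041444
60 [(-62, 57), (-60, 57), (-58, 57), (-56, 57), (-54, 56), (-52, 48), (-50, 49), (-48, 60), (-46, 60), (-44, 61), (-42, 62), (-40, 62), (-38, 63), (-36, 63), (-34, 64), (-32, 64)]
85 [(-62, 57), (-60, 57), (-58, 57), (-56, 56), (-54, 56), (-52, 13), (-50, 59), (-48, 60), (-46, 61), (-44, 61), (-42, 62), (-40, 63), (-38, 63), (-36, 63), (-34, 64), (-32, 65)]
[-1.44206651  0.20610293 -0.14710922]
(-59, 45.2, 0.25) [-2.37, -1.3, 0.0, 0.18, -0.1, 0.02]
(-59.2, 45.3, 0.2) [-2.42, 2.65, 3.4, 0.53, -0.09, 0.02]
(-60, 45.5, 0.15) [-2.47, 5.86, 6.76, 0.89, -0.09, 0.02]
(-60.3, 45.7, 0.1) [-2.53, 9.36, 10.43, 1.25, -0.09, 0.03]
(-60.7, 45.8, 0.05) [-2.59, 12.53, 14.35, 1.61, -0.09, 0.03]
(-61, 46, 0) [-2.65, 15.62, 18.38, 1.97, -0.09, 0.03]
```

```bash
python3 - <<'E'
from h import *
for i in range(3):
    o=robot.get_obs();print(o['time'],np.round(o['q'],4),np.round(o['joint_torque'],2),np.round(o['position'],4),np.round(o['ft_force'],1),rel(*cov_pose(-59,45.2,.25)));robot.camera('top')
E
```

```text
32.65 [-0.2498  0.5648  2.0792  0.211   0.2428 -0.3455] [  3.56 -33.68  -4.62   0.81   0.16   0.3 ] [0.478  0.0049 0.1447] [ 0.8 -7.9 -1.6] [-2.37, -1.3, 0.0, 0.18, -0.1, 0.02]
32.7 [-0.2499  0.5647  2.0794  0.2113  0.2424 -0.3457] [  3.54 -33.69  -4.48   0.82   0.15   0.26] [0.4779 0.0048 0.1447] [ 0.2 -7.6 -0. ] [-2.33, -1.24, 0.04, 0.18, -0.09, 0.02]
32.75 [-0.2499  0.5646  2.0796  0.2115  0.2423 -0.3456] [  3.51 -33.71  -4.42   0.82   0.14   0.25] [0.4779 0.0048 0.1447] [ 1.  -7.1 -1. ] [-2.33, -1.19, 0.07, 0.18, -0.09, 0.02]
```

carry_out:
  rows:
    - [[-1.2,-0.6,0,0.1,-0.05,0],[-2.4,-1.2,0,0.18,-0.1,0],[-2.4,-1.2,0,0.18,-0.1,0],[-2.4,-1.2,0,0.18,-0.1,0]]

```text
time: 33.2
position: [0.4755, 0.0039, 0.144]
tool_rot: [0.738, 0.664, 0.08, 0.088]
ft_force: [1.9, -1.4, -0.6]
grip_width: 0.0138
```

```bash
python3 - <<'E'
from h import *
robot.camera('top')
o=robot.get_obs();print(o['time'],np.round(o['q'],4),np.round(o['position'],4),np.round(o['ft_force'],1),np.round(o['moment'],2),rel(*cov_pose(-59,45.2,.25)))
for w in[(-59.2,45.3,.2),(-60,45.5,.15),(-60.3,45.7,.1),(-60.7,45.8,.05),(-61,46,0)]: print(w,rel(*cov_pose(*w)))
snap('wrist');held()
E
```

```text
33.25 [-0.2446  0.5646  2.0688  0.1241  0.2753 -0.2541] [0.4755 0.0039 0.144 ] [ 2.6 -1.9 -1. ] [-0.44 -0.18 -0.09] [-1.14, 1.22, 0.01, -0.02, -0.01, 0.01]
(-59.2, 45.3, 0.2) [-1.14, 5.26, 3.3, 0.34, -0.01, 0.01]
(-60, 45.5, 0.15) [-1.15, 8.56, 6.56, 0.7, -0.01, 0.01]
(-60.3, 45.7, 0.1) [-1.16, 12.16, 10.14, 1.05, -0.01, 0.01]
(-60.7, 45.8, 0.05) [-1.17, 15.44, 13.98, 1.41, -0.01, 0.01]
(-61, 46, 0) [-1.18, 18.63, 17.92, 1.77, -0.01, 0.01]
pos [0.4755 0.0039 0.144 ] theta/yaw 0.2372 -0.1062 F [ 1.8 -2.  -1.6] t 33.3 w 0.0134
plane [ 2.01776079e-02 -3.94812217e-03  7.20979763e+01]
left [(-45, np.float64(105.7)), (-30, np.float64(97.4)), (-15, np.float64(97.5)), (0, np.float64(97.4)), (15, np.float64(97.4)), (30, np.float64(97.4)), (45, np.float64(97.4))]
y edges [(55, np.float64(-75.0), np.float64(54.6)), (65, np.float64(-74.9), np.float64(54.4)), (75, np.float64(-74.9), np.float64(54.5)), (85, np.float64(-74.7), np.float64(54.9))]
handle end 47.4 top z 41.53307368679779
```

carry_out:
  rows:
    - [[-1.1,3,1.6,0.17,0,0],[-1.1,5.3,3.3,0.34,0,0],[-1.1,7,5,0.52,0,0],[-1.1,8.5,6.5,0.7,0,0],[-1.1,8.5,6.5,0.7,0,0]]

```text
time: 33.8
position: [0.4842, 0.0023, 0.1392]
tool_rot: [0.742, 0.667, 0.046, 0.05]
ft_force: [4.0, -0.9, -0.1]
grip_width: 0.0133
```

```bash
python3 - <<'E'
from h import *
robot.camera('top')
o=robot.get_obs();print(o['time'],np.round(o['q'],4),np.round(o['position'],4),np.round(o['ft_force'],1),np.round(o['moment'],2))
for w in[(-60,45.5,.15),(-60.3,45.7,.1),(-60.7,45.8,.05),(-61,46,0)]: print(w,rel(*cov_pose(*w)))
E
```

```text
33.85 [-0.2365  0.5845  1.9911  0.0474  0.4308 -0.1723] [0.4841 0.0023 0.1392] [ 2.1 -1.4 -1.6] [-0.13 -0.22  0.04]
(-60, 45.5, 0.15) [-0.48, 1.18, -0.3, -0.02, -0.02, 0.01]
(-60.3, 45.7, 0.1) [-0.49, 5.12, 2.9, 0.34, -0.02, 0.01]
(-60.7, 45.8, 0.05) [-0.5, 8.76, 6.39, 0.69, -0.02, 0.01]
(-61, 46, 0) [-0.52, 12.34, 9.99, 1.05, -0.01, 0.01]
```

carry_out:
  rows:
    - [[-0.5,2.5,1.4,0.17,0,0],[-0.5,5,2.9,0.34,0,0],[-0.5,7,4.6,0.52,0,0],[-0.5,8.7,6.4,0.69,0,0],[-0.5,8.7,6.4,0.69,0,0]]

```text
time: 34.35
position: [0.4928, 0.0009, 0.1337]
tool_rot: [0.743, 0.669, 0.014, 0.014]
ft_force: [-0.1, 0.6, -1.9]
grip_width: 0.0135
```

```bash
python3 - <<'E'
from h import *
snap('wrist');held();prof()
o=robot.get_obs();print(np.round(o['moment'],2))
for w in[(-60.7,45.8,.05),(-61,46,0),(-61,45.5,0)]: print(w,rel(*cov_pose(*w)))
E
```

```text
pos [0.4923 0.0011 0.1337] theta/yaw 0.0382 -0.1058 F [-0.5 -0.1 -2.3] t 34.4 w 0.0134
plane [2.39285635e-02 1.78642992e-02 7.28567919e+01]
left [(-45, np.float64(108.1)), (-30, np.float64(107.8)), (-15, np.float64(107.8)), (0, np.float64(107.6)), (15, np.float64(107.8)), (30, np.float64(107.4)), (45, np.float64(107.7))]
y edges [(55, np.float64(-75.0), np.float64(63.9)), (65, np.float64(-75.0), np.float64(63.6)), (75, np.float64(-75.0), np.float64(64.6)), (85, np.float64(-75.0), np.float64(64.4))]
handle end 47.3 top z 41.80975564626733
60 [(-62, 57), (-60, 57), (-58, 57), (-56, 57), (-54, 56), (-52, 57), (-50, 58), (-48, 58), (-46, 58), (-44, 58), (-42, 58), (-40, 59), (-38, 59), (-36, 59), (-34, 59), (-32, 59)]
85 [(-62, 57), (-60, 57), (-58, 57), (-56, 57), (-54, 57), (-52, 57), (-50, 58), (-48, 59), (-46, 59), (-44, 59), (-42, 59), (-40, 59), (-38, 59), (-36, 59), (-34, 59), (-32, 59)]
[-0.14  0.05  0.05]
(-60.7, 45.8, 0.05) [-0.11, 1.3, -0.32, -0.01, -0.02, 0.01]
(-61, 46, 0) [-0.12, 5.22, 2.91, 0.35, -0.02, 0.01]
(-61, 45.5, 0) [-0.12, 5.2, 3.41, 0.35, -0.02, 0.01]
```

Nearly home. Lay it flat with a slight press.

carry_out:
  rows:
    - [[0,2.5,1.5,0.18,0,0],[0,4.5,3,0.35,0,0],[0,4.5,4,0.38,0,0],[0,4.5,4,0.38,0,0]]

```text
time: 34.8
position: [0.4967, 0.0007, 0.1311]
tool_rot: [0.743, 0.669, -0.004, -0.006]
ft_force: [-2.7, 1.9, 7.3]
grip_width: 0.0137
```

```bash
cat >> h.py <<'E'
def lvl():
    c=np.load('last_wrist.npz');P=wcloud(c);Q=(P[...,:2]-D)@np.array([[np.cos(YW),-np.sin(YW)],[np.sin(YW),np.cos(YW)]])*1000;Z=P[...,2]*1000;ok=c['depth']>0
    for y in(60,85,103):
        s=ok&(abs(Q[...,1]-y)<3);print(y,[(int(x),round(float(np.mean(Z[s&(abs(Q[...,0]-x)<2)])),1)) if (s&(abs(Q[...,0]-x)<2)).sum()>1 else (int(x),None) for x in list(range(-70,-40,4))+list(range(-30,31,20))+list(range(42,79,4))])
E
python3 - <<'E'
from h import *
snap('wrist');p,Rt,o=pose();print(p,np.arcsin(Rt[2,1]),np.round(o['ft_force'],1),np.round(o['moment'],2));lvl()
print(rel(*cov_pose(-61,46,0)))
E
```

```text
[0.49669582 0.00068433 0.13110635] -0.013530449990154958 [-1.9  0.5  6.2] [-0.19  0.09 -0.03]
60 [(-70, 57.2), (-66, 57.1), (-62, 57.2), (-58, 57.2), (-54, 56.6), (-50, 57.6), (-46, 57.6), (-42, 57.6), (-30, 57.8), (-10, 57.5), (10, 57.4), (30, 57.4), (42, 57.5), (46, 57.5), (50, 57.3), (54, 57.3), (58, 57.1), (62, 52.8), (66, 57.2), (70, 57.0), (74, None), (78, None)]
85 [(-70, 57.2), (-66, 57.1), (-62, 57.2), (-58, 57.2), (-54, 56.4), (-50, 57.5), (-46, 57.7), (-42, 57.5), (-30, 57.6), (-10, 57.4), (10, 57.5), (30, 57.3), (42, 57.3), (46, 57.3), (50, 57.2), (54, 57.3), (58, 57.2), (62, 52.9), (66, 57.1), (70, 56.9), (74, None), (78, None)]
103 [(-70, 57.2), (-66, 57.0), (-62, 57.1), (-58, 57.1), (-54, 57.2), (-50, 57.2), (-46, 57.1), (-42, 57.2), (-30, 57.1), (-10, 57.0), (10, 57.1), (30, 57.1), (42, 57.2), (46, 57.1), (50, 57.3), (54, 57.3), (58, 57.2), (62, 57.1), (66, 57.3), (70, 57.1), (74, None), (78, None)]
[-0.21, 0.87, 0.09, -0.03, -0.01, 0.01]
```

The cover is flush all around: plate about 57.4 and rim about 57.2 in the same view. I'll release it and retreat.

carry_out:
  rows:
    - [[0,0,0.5,0,0,0],[0,0,0.5,0,0,0],[0,0,0.5,0,0,0]]

```text
time: 35.15
position: [0.4966, 0.0007, 0.1309]
tool_rot: [0.743, 0.669, -0.004, -0.006]
ft_force: [-3.4, 0.1, 7.8]
grip_width: 0.0138
```

carry_out:
  rows:
    - [[0,0,0,0,0,0],[0,0,0,0,0,0],[0,0,0,0,0,0],[0,0,0,0,0,0],[0,0,-20,0,0,0],[0,0,-50,0,0,0],[0,0,-90,0,0,0],[0,0,-90,0,0,-0.9],[0,0,-90,0,0,-1.9],[0,0,-90,0,0,-2.9],[0,0,-90,0,0,-3.9],[0,0,-90,0,0,-4.9],[0,0,-90,0,0,-5.9],[0,0,-90,0,0,-6.9],[0,0,-90,0,0,-7.9],[0,0,-90,0,0,-8.9],[0,0,-90,0,0,-9.9],[0,0,-90,0,0,-10.9],[0,0,-90,0,0,-11.25],[0,0,-90,0,0,-11.25]]
  fingers: 0.4

```text
time: 37.15
position: [0.4989, 0.0, 0.2195]
tool_rot: [0.053, 0.999, 0.001, -0.007]
ft_force: [-0.8, 0.8, -0.1]
grip_width: 0.0346
```

```bash
python3 - <<'E'
from h import *
c=snap('wrist','w11.png');snap('scene','scene11.png');p,Rt,o=pose();print(p,o['time'],np.round(o['q'],3),np.arctan2(Rt[1,1],Rt[0,1]))
lvl()
P=wcloud(c);Q=(P[...,:2]-D)@np.array([[np.cos(YW),-np.sin(YW)],[np.sin(YW),np.cos(YW)]])*1000;z=P[...,2];ok=c['depth']>0
k=ok&(abs(Q[...,0]-113)<35)&(abs(Q[...,1])<30)&(z>.075)&(z<.115)
if k.sum()>5: print('key',k.sum(),box(P,big(k)))
cs=np.load('last_scene.npz');P=cloud(cs);Q=(P[...,:2]-D)@np.array([[np.cos(YW),-np.sin(YW)],[np.sin(YW),np.cos(YW)]])*1000;Z=P[...,2]*1000
for y in(-102,-85,-60,85,102):
  s=abs(Q[...,1]-y)<3;print('scene',y,[(x,round(float(np.mean(Z[s&(abs(Q[...,0]-x)<5)&(Z<120)])),1)) for x in range(-68,78,15) if (s&(abs(Q[...,0]-x)<5)&(Z<120)).sum()>1])
print(rel([.6025,-.0096,.139],yawR(np.pi/2+YW)))
E
```

```text
[4.98898277e-01 2.21339447e-06 2.19618380e-01] 37.25 [-2.250e-01  4.730e-01  1.810e+00  1.000e-03  8.720e-01 -1.689e+00] 1.4637890509141145
60 [(-70, 57.1), (-66, 57.2), (-62, 57.2), (-58, 57.0), (-54, 56.6), (-50, 56.8), (-46, 57.2), (-42, 57.2), (-30, 57.5), (-10, 193.0), (10, 222.3), (30, 170.7), (42, 57.5), (46, 57.6), (50, 57.1), (54, 57.2), (58, 57.0), (62, 52.7), (66, None), (70, None), (74, None), (78, None)]
85 [(-70, 57.3), (-66, 57.3), (-62, 57.3), (-58, 57.1), (-54, 56.4), (-50, 56.7), (-46, 57.2), (-42, 57.1), (-30, 206.0), (-10, 57.4), (10, 204.3), (30, 57.5), (42, None), (46, None), (50, None), (54, None), (58, None), (62, None), (66, None), (70, None), (74, None), (78, None)]
103 [(-70, 57.1), (-66, 57.1), (-62, 57.0), (-58, 56.9), (-54, 57.0), (-50, 57.2), (-46, 56.8), (-42, 57.2), (-30, 57.0), (-10, 57.2), (10, 57.2), (30, 57.0), (42, None), (46, None), (50, None), (54, None), (58, None), (62, None), (66, None), (70, None), (74, None), (78, None)]
key 284 (((591.473876953125, -7.301319122314453), (11.76355266571045, 22.32801055908203), 84.2907485961914), array([ 0.582856  , -0.00659142], dtype=float32))
scene -102 [(-68, 29.0), (-53, 34.0), (-38, 32.0), (-23, 37.3), (-8, 38.2), (7, 40.1), (22, 33.9), (37, 37.1), (52, 35.2), (67, 31.2)]
scene -85 [(-68, 30.1), (-53, 55.2), (-38, 55.7), (-23, 55.3), (-8, 55.7), (7, 55.9), (22, 54.5), (37, 55.3), (52, 55.1), (67, 54.5)]
scene -60 [(-68, 29.8), (-53, 55.4), (-38, 55.5), (-23, 55.4), (-8, 56.3), (7, 54.8), (22, 55.1), (37, 55.0), (52, 55.1), (67, 54.1)]
scene 85 [(-68, 31.9), (-53, 54.5), (-38, 55.4), (-23, 55.0), (-8, 54.9), (7, 57.1), (22, 54.2), (37, 55.1), (52, 55.1), (67, 53.9)]
scene 102 [(-68, 29.6), (-53, 54.6), (-38, 54.3), (-23, 54.8), (-8, 53.8), (7, 55.1), (22, 55.7), (37, 54.8), (52, 54.8), (67, 55.2)]
[-105.12, 1.36, 79.2, 0.01, -0.1, 0.0]
```

View pics/w11.png

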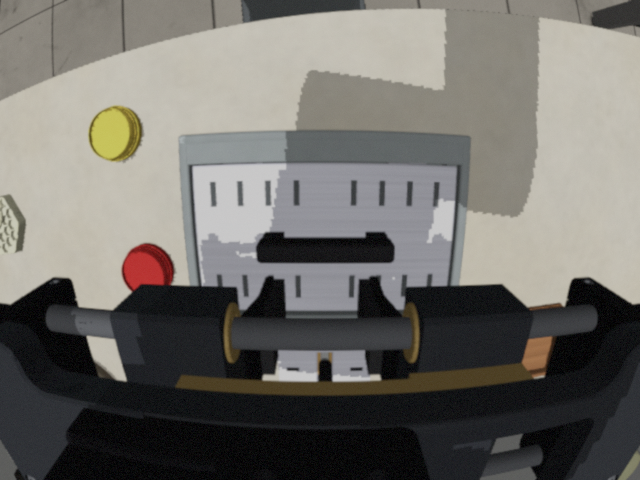

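The cover sits flush inside the rim (u 190–460, v 165–315). The key's bow shows at (324,368). I'll move over it and grip.

carry_out:
  rows:
    - [[-45,0.7,0,0,-0.1,0],[-90,1.3,0,0,-0.1,0],[-105,1.4,0,0,-0.1,0],[-105,1.4,15,0,-0.1,0],[-105,1.4,40,0,-0.1,0],[-105,1.4,65,0,-0.1,0],[-105,1.4,78,0,-0.1,0],[-105,1.4,79,0,-0.1,0],[-105,1.4,79,0,-0.1,0],[-105,1.4,79,0,-0.1,0]]
  fingers: 0.4

```text
time: 38.25
position: [0.6034, -0.0096, 0.1406]
tool_rot: [0.053, 0.999, 0.001, 0.002]
ft_force: [0.8, -0.4, 0.5]
grip_width: 0.0347
```

carry_out:
  rows:
    - [[0,0,0,0,0,0],[0,0,0,0,0,0],[0,0,0,0,0,0],[0,0,0,0,0,0],[0,0,0,0,0,0],[0,0,0,0,0,0]]
  fingers: 0
  grip_force: 30

```text
time: 38.85
position: [0.6027, -0.0094, 0.1397]
tool_rot: [0.053, 0.999, 0.001, 0.001]
ft_force: [0.8, 0.1, 1.9]
grip_width: 0.0097
```

```bash
python3 - <<'E'
from h import *
p,Rt,o=pose();print(p,o['time'],np.round(o['q'],3),np.arctan2(Rt[1,1],Rt[0,1]),Rt.round(4).tolist(),np.round(o['ft_force'],1),np.round(o['moment'],2))
E
```

```text
[ 0.60268455 -0.0093608   0.13971487] 38.85 [-0.202  0.701  1.608  0.003  0.831 -1.669] 1.4650019090688577 [[-0.9944, 0.1056, 0.0014], [0.1056, 0.9944, 0.0019], [-0.0012, 0.002, -1.0]] [0.8 0.1 1.9] [0.08 0.04 0.  ]
```

carry_out:
  rows:
    - [[0,0,0,0,0,0.7],[0,0,0,0,0,1.5],[0,0,0,0,0,2.4],[0,0,0,0,0,3.3],[0,0,0,0,0,4.2],[0,0,0,0,0,5.1],[0,0,0,0,0,6],[0,0,0,0,0,6.9],[0,0,0,0,0,7.8],[0,0,0,0,0,8.7],[0,0,0,0,0,9.6],[0,0,0,0,0,10.4],[0,0,0,0,0,11.1],[0,0,0,0,0,11.6],[0,0,0,0,0,11.8],[0,0,0,0,0,11.8],[0,0,0,0,0,11.8]]

```text
time: 40.55
position: [0.6026, -0.009, 0.1397]
tool_rot: [0.768, 0.64, 0.001, -0.001]
ft_force: [-0.5, 2.7, 4.4]
grip_width: 0.01
```

```bash
python3 - <<'E'
from h import *
robot.camera('top');p,Rt,o=pose();y=np.arctan2(Rt[1,1],Rt[0,1]);print(p,o['time'],'turned',1.465-y,o['grip_width'],np.round(o['ft_force'],1),np.round(o['moment'],3))
E
```

```text
[ 0.60259081 -0.00902256  0.13966436] 40.6 turned 1.6470769264255094 0.009557893566826063 [0.7 4.2 4.4] [ 0.583  0.152 -0.018]
```

carry_out:
  rows:
    - [[0,0,0,0,0,0.25],[0,0,0,0,0,0.5],[0,0,0,0,0,0.5],[0,0,0,0,0,0.5]]

```text
time: 41.0
position: [0.6026, -0.009, 0.1397]
tool_rot: [0.79, 0.613, 0.001, -0.0]
ft_force: [-0.6, 4.3, 5.2]
grip_width: 0.0101
```

```bash
python3 - <<'E'
from h import *
c=snap('wrist','w12.png');snap('scene','scene12.png');p,Rt,o=pose();y=np.arctan2(Rt[1,1],Rt[0,1]);print(p,o['time'],'turned',1.465-y,o['grip_width'],np.round(o['ft_force'],1),np.round(o['moment'],3))
P=wcloud(c);T=(P-p)@Rt*1000;z=P[...,2];ok=c['depth']>0
k=ok&(z>.072)&(z<.110)&(np.hypot(T[...,0],T[...,1])<35)&(T[...,0]>9)
print(k.sum(), box(T,big(k))[0] if k.sum()>10 else '')
E
```

```text
[ 0.60258889 -0.00906887  0.13965651] 41.1 turned 1.7150764546928614 0.009976937686968295 [-0.8  5.4  4.5] [0.771 0.102 0.476]
2488 ((14638.76171875, -1442.3212890625), (11272.669921875, 29304.5703125), 0.020660286769270897)
```

The stop is reached: the z moment jumped to +0.48 N m at 1.715 rad of tool turn. I'll turn it back.

carry_out:
  rows:
    - [[0,0,0,0,0,-0.8],[0,0,0,0,0,-1.7],[0,0,0,0,0,-2.6],[0,0,0,0,0,-3.5],[0,0,0,0,0,-4.4],[0,0,0,0,0,-5.3],[0,0,0,0,0,-6.2],[0,0,0,0,0,-7.1],[0,0,0,0,0,-8],[0,0,0,0,0,-8.9],[0,0,0,0,0,-9.8],[0,0,0,0,0,-10.7],[0,0,0,0,0,-11.5],[0,0,0,0,0,-12.2],[0,0,0,0,0,-12.7],[0,0,0,0,0,-12.8],[0,0,0,0,0,-12.8],[0,0,0,0,0,-12.8]]

```text
time: 42.9
position: [0.6034, -0.0091, 0.1397]
tool_rot: [0.019, 1.0, 0.001, 0.002]
ft_force: [2.3, 5.2, 3.8]
grip_width: 0.0096
```

```bash
python3 - <<'E'
from h import *
robot.camera('top');p,Rt,o=pose();y=np.arctan2(Rt[1,1],Rt[0,1]);print(p,o['time'],'turned',1.465-y,o['grip_width'],np.round(o['ft_force'],1),np.round(o['moment'],3))
E
```

```text
[ 0.60335753 -0.00911544  0.13969339] 42.95 turned -0.0680160595727568 0.009842901985785036 [1.2 5.  3.1] [ 1.048 -0.281 -0.011]
```

carry_out:
  rows:
    - [[0,0,0,0,0,-0.2],[0,0,0,0,0,-0.4],[0,0,0,0,0,-0.4],[0,0,0,0,0,-0.4]]

```text
time: 43.35
position: [0.6033, -0.009, 0.1397]
tool_rot: [-0.008, 1.0, 0.002, 0.002]
ft_force: [1.5, 5.8, 4.6]
grip_width: 0.0098
```

```bash
python3 - <<'E'
from h import *
robot.camera('top');p,Rt,o=pose();y=np.arctan2(Rt[1,1],Rt[0,1]);print(p,o['time'],'turned',1.465-y,o['grip_width'],np.round(o['ft_force'],1),np.round(o['moment'],3))
E
```

```text
[ 0.60331614 -0.00901088  0.13967755] 43.4 turned -0.12227579892485418 0.00988282630392243 [2.  4.7 4.6] [ 1.093 -0.328 -0.334]
```

The off stop is felt too (−0.33 N m). I'll centre within the play and draw the key up.

carry_out:
  rows:
    - [[0,0.4,0,0,0,0.3],[0,0.4,0,0,0,0.6],[0,0.4,0,0,0,0.6],[0,0.4,-4,0,0,0.6],[0,0.4,-9,0,0,0.6],[0,0.4,-15,0,0,0.6],[0,0.4,-20,0,0,0.6],[0,0.4,-20,0,0,0.6]]

```text
time: 44.2
position: [0.6027, -0.0098, 0.1604]
tool_rot: [0.032, 0.999, 0.0, 0.001]
ft_force: [0.4, 0.1, 0.1]
grip_width: 0.0097
```

```bash
python3 - <<'E'
from h import *
robot.camera('top');p,Rt,o=pose();y=np.arctan2(Rt[1,1],Rt[0,1]);print(p,o['time'],'turned',1.465-y,o['grip_width'],np.round(o['ft_force'],1),np.round(o['moment'],3))
E
```

```text
[ 0.60253245 -0.00964612  0.16003698] 44.25 turned -0.042188990952081395 0.009908580759220001 [ 0.7 -0.2  0.2] [-0.034  0.047 -0.005]
```

```bash
python3 - <<'E'
from h import *
yw=np.radians(86.7);Rt=yawR(yw)@R.from_euler('x',-20,degrees=True).as_matrix()
t=np.array([.645,.183,0])+np.array([np.cos(yw),np.sin(yw),0])*.025
for z in(.06,.009): 
    f=np.array([t[0],t[1],z]);p=f-Rt[:,2]*.1017;print(p,rel(p,Rt))
E
```

```text
[0.64443683 0.17323277 0.15556674] [-30.19, 185.17, 4.69, -2.49, 0.02, -0.04]
[0.64443683 0.17323277 0.10456674] [-30.12, 185.12, 55.69, -2.49, 0.02, -0.04]
```

carry_out:
  rows:
    - [[0,0,-10,0,0,0],[0,0,-25,0,0,0],[0,0,-45,0,0,0],[-4,25,-50,0,0,0],[-10,60,-50,0,0,0],[-16,95,-50,-0.5,0,0],[-22,130,-50,-1,0,0],[-28,165,-50,-1.5,0,0],[-30,185,-40,-2,0,0],[-30,185,-25,-2.5,0,0],[-30,185,-5,-2.5,0,0],[-30,185,5,-2.5,0,0],[-30,185,5,-2.5,0,0]]

```text
time: 45.55
position: [0.6433, 0.1735, 0.1534]
tool_rot: [0.032, 0.984, 0.174, 0.004]
ft_force: [0.6, 0.2, -1.0]
grip_width: 0.0095
```

```bash
python3 - <<'E'
from h import *
a=snap('wrist','w13.png')['color'];b=snap('scene','scene13.png')['color'];cv2.imwrite('pics/c13.png',np.hstack([cv2.resize(a,(400,300)),cv2.resize(b[170:320,200:400],(400,300),interpolation=cv2.INTER_CUBIC)])[:,:,::-1])
p,Rt,o=pose();print(p,o['grip_width'],np.round(o['ft_force'],1))
yw=np.radians(86.7);Rt=yawR(yw)@R.from_euler('x',-20,degrees=True).as_matrix()
t=np.array([.645,.183,0])+np.array([np.cos(yw),np.sin(yw),0])*.025
p=np.array([t[0],t[1],.009])-Rt[:,2]*.1017;print(rel(p,Rt))
E
```

```text
[0.64457868 0.17368234 0.15534267] 0.009703957383524723 [-0.1 -0.2 -0.4]
[0.19, -17.89, 47.52, 0.01, 0.02, -0.04]
```

View pics/c13.png

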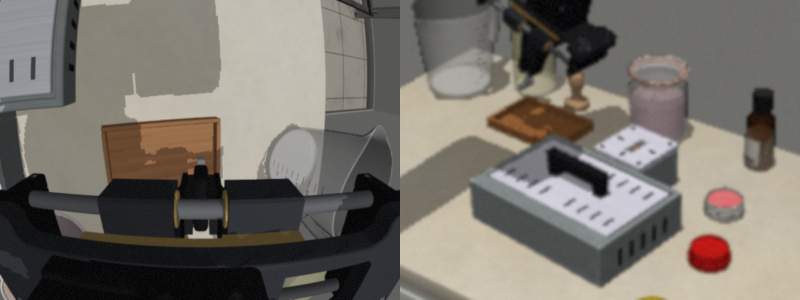

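The key is out and held over the tray (wrist view, about (200,165)); the cover is shut and the slot is empty. I'll lower it and release.

carry_out:
  rows:
    - [[0,-7,18,0,0,0],[0,-13,34,0,0,0],[0,-16,42,0,0,0],[0,-18,47,0,0,0],[0,-18,47,0,0,0],[0,-18,47,0,0,0]]

```text
time: 46.25
position: [0.6445, 0.1729, 0.1047]
tool_rot: [0.031, 0.984, 0.175, 0.006]
ft_force: [-0.4, -0.7, -0.3]
grip_width: 0.0097
```

carry_out:
  rows:
    - [[0,0,0,0,0,0],[0,0,0,0,0,0],[0,0,0,0,0,0],[0,0,0,0,0,0],[0,0,-15,0,0,0],[0,0,-40,0,0,0],[0,0,-80,0,0,0],[0,0,-120,0,0,0],[0,-40,-160,1,0,0],[0,-80,-180,2,0,0],[0,-120,-190,2.5,0,0],[40,-160,-200,2.5,0,0],[80,-200,-200,2.5,0,0],[110,-220,-200,2.5,0,0],[110,-220,-200,2.5,0,0]]
  fingers: 0.3

```text
time: 47.75
position: [0.5098, -0.096, 0.2157]
tool_rot: [0.035, 0.999, 0.002, -0.005]
ft_force: [-0.5, 0.5, -0.2]
grip_width: 0.0265
```

```bash
python3 - <<'E'
from h import *
a=snap('top','top14.png')['color'];b=snap('scene','scene14.png')['color'];cv2.imwrite('pics/c14.png',np.hstack([cv2.resize(a[140:290,200:400],(400,300),interpolation=cv2.INTER_CUBIC),cv2.resize(b[170:350,200:440],(400,300),interpolation=cv2.INTER_CUBIC)])[:,:,::-1])
p,Rt,o=pose();print(p,o['time'],o['grip_width'],np.round(o['ft_force'],1))
E
```

```text
[ 0.5162151  -0.09581702  0.21738936] 47.85 0.026288301785001227 [ 0.8 -0.4  0.3]
```

View pics/c14.png

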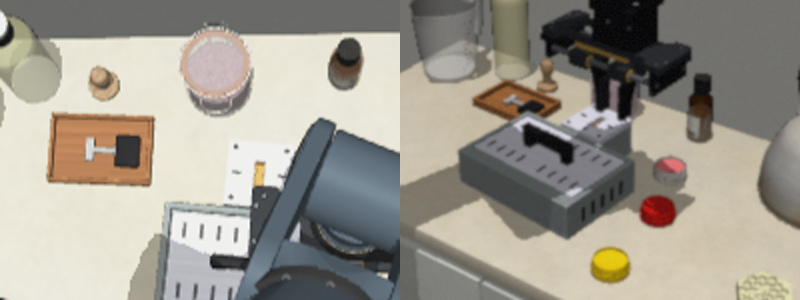

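The key lies inside the tray and the brass slot stands at off. The cover is shut, the tin is upright at the right, and the gripper is clear of everything. I'll hand in.

```bash
python3 - <<'E'
from h import *
meas('top','hex',(460,272,500,312),.010,.05)
c=np.load('last_scene.npz');P=cloud(c);m=(np.hypot(P[...,0]-.615,P[...,1]+.1305)<.035)&(P[...,2]>.012);print('tin',P[m].mean(0).round(3),P[m][:,2].max().round(3))
print(robot.hand_in())
E
```

```text
hex 510 c [ 451.1 -359.8] sz [72.9 63.5] ang 89.34 mean [ 0.4492 -0.3589] z [0.0105 0.0138 0.0185]
tin [ 0.617 -0.133  0.016] 0.023
the job is handed in; nothing more can be done
None
```

I finished every step in order and handed the job in at about 48 s; the hand-in reported no verdict.

- **Tin:** it stands upright on the bench right of the key-switch pod, at about (0.616, −0.131). The last depth check read its top at about 23 mm, against a real height of 21 mm.
- **Cakes:** the cameras showed only two fluted round cakes. Both lie flat side by side on the box floor, about 45 mm either side of its middle. I last saw them just before closing the box.
- **Cover, first try failed:** it jammed with contact forces up to about 70 N, below the 120 N wrist limit, and the cover twisted in the grip. The likely cause was sideways drift of the arm pushing the cover into the left end wall; the grip may also have slackened. I put the cover back on the bench, gripped it again and repeated the swing in small steps.
- **Cover, second try:** it went home flush. After release, depth put the plate within about 0.5 mm of the rim.
- **Key:** I felt the stop at start (+0.48 N m) and again at off (−0.33 N m). The key then drew out freely and lies in the wooden tray, with the slot back at off.
- **Other things:** the hexagonal cake stands where it was, to within measurement noise. The other things looked untouched in the last pictures, and the gripper was clear of everything.

I viewed 15 pictures, one over the budget of 14.

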